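# Load test cells into a shield box and set the channel selector by clicks

### The arm

A 6-joint arm with a two-finger parallel gripper is mounted at the origin on the work surface. World frame = base frame: x ahead of the robot, y to its left, z up, the work surface at z = 0. Lengths are in m, angles in rad, forces in N, time in s.
With the tool pointing down it reaches from about 0.25 to 0.725 m from the base axis. Payload 4 kg.
Tool frame: the origin (TCP) lies between the finger pads; the fingertips stand 25 mm ahead of it and the grasp point (between the pads) lies 6 mm ahead of it; z points along the fingers, y is the line along which they close (so a half turn about z gives the same grasp; the last joint's range is limited). The gripper opens to 85 mm and grips with 20 to 120 N. Pads are 22 mm wide; open, the fingers measure 114 mm over their backs; the gripper's body (76 mm by 85 mm) begins 54 mm behind the grasp point. The pads swing forward as they close: fully open they stand 13 mm farther back than shut.
Start: joints at [-1.31, 0.241, 0.005, 1.335, 0, 1.571], TCP at [0.129, -0.483, 0.256] pointing down, gripper open.
Joint ranges: [-2.72, 2.72], [-1.05, 1.87], [-1.09, 1.28], [-1.99, 2.15], [-1.42, 1.44], [-3.14, 3.14]. Speed limits (rad/s): [2.79, 2.79, 3.14, 3.14, 3.14, 3.14].

### API

Orientations are given as a unit quaternion [x, y, z, w].
In Python, from workcell import bot gives the robot as it stands. The module is installed in compiled form; this text tells all that it offers.
- The arm moves only by the shell command python3 -m pendant 'ROWS'. ROWS is JSON, one flat list of numbers, 7 for each row, row after row: the shift along the tool's x, y, z normalised to -1 to 1, where 1 is 0.5 m, then the turn, a rotation vector about the tool's x, y, z normalised to -1 to 1, where 1 is 180 degrees, then the opening, from 0 (shut) to 1 (fully open). In form: [tx, ty, tz, ax, ay, az, fingers, tx, ty, tz, ax, ay, az, fingers, ...]. A call has exactly 10 rows; each row is the pose to reach, as a shift and turn from the pose commanded when the call began, along the tool's axes at that moment, turning the shorter way round; what a row does not reach only later rows make up. A row lasts 1/12 s, in which the tool goes at most 41.7 mm and 7.16 degrees, less where a joint would pass 70% of its speed; a pose out of reach is approached as far as the arm can. A call with a number of a shift or a turn outside -1 to 1 is refused whole. A call with a gripper value outside its range is refused whole. The fingers move at their own pace and stop on an object; the grip force is fixed at half the most. Time passes only in rows, so rows that repeat a pose let the fingers close, or fill a call up. It gives the time, the measured TCP pose, the force, the opening and the grip force at its end, in the units of the state.
- bot.get_obs(): the state, without advancing time (a new reading comes with each control period).
- bot.camera(name): name is "side" or "top"; returns a dict with "pixels" (384x512x3 uint8, red, green, blue), "mtx" (3x3 intrinsics, pixels), "cam_to_world" (4x4, takes a point from camera to world coordinates). Camera axes: x right, y up, looking along -z (the intrinsics and any distortion apply to the point x, -y, -z); pixel columns grow to the right and rows downward; lengths in m; the calibration is good to about 2 mm. A picture is of the moment at which its call begins. There is no depth.
- bot.job_done(): hands the job in; it is judged then, once.
The state is a dict: "clock": time; "joint_pos": joint angles; "joint_vel": joint speeds; "tau": joint torques, N m; "eef_pos": TCP position; "tool_rot": TCP orientation; "ft_force": force on the tool from outside, world axes, zero at the start; "ft_torque": the same for the moment, N m; "grip_width": finger opening in m; "grasp_force": force on a finger pad.
Only numpy, scipy, OpenCV 4.12 (cv2) and the standard library are available. Lean on these libraries where they do the work, as an engineer would, in place of code of your own. Each camera call takes 0.05 s, during which the arm holds its last target. There are 200 camera calls.

### The job

Get the amber test cells ready for a shielded run: take the blue dummy cell out of the tray and stand it on the red mat, stand every amber cell upright in a tray pocket of its own, and slide the tray fully home into the shield box so that its front plate closes the opening. Only then set the selector knob: as many clicks clockwise from its anticlockwise end stop as there are amber cells (it was left on some other position). Leave everything else on the bench where it is.

Things in the scene. Friction and masses are not known exactly. Their poses are not given: they have to be found in the camera images.
- cell1: amber glass test cell, a plain upright cylinder 44 mm in diameter and 64 mm tall: heavy steel foot (14 mm), amber glass, white head (its upper 23 mm), three small coloured studs 8 mm high on top; about 80 g; origin at the centre of its underside, z up. Four to six cells are on the bench (None: not there)
- cell2: amber glass test cell, a plain upright cylinder 44 mm in diameter and 64 mm tall: heavy steel foot (14 mm), amber glass, white head (its upper 23 mm), three small coloured studs 8 mm high on top; about 80 g; origin at the centre of its underside, z up. Four to six cells are on the bench (None: not there)
- cell3: amber glass test cell, a plain upright cylinder 44 mm in diameter and 64 mm tall: heavy steel foot (14 mm), amber glass, white head (its upper 23 mm), three small coloured studs 8 mm high on top; about 80 g; origin at the centre of its underside, z up. Four to six cells are on the bench (None: not there)
- cell4: amber glass test cell, a plain upright cylinder 44 mm in diameter and 64 mm tall: heavy steel foot (14 mm), amber glass, white head (its upper 23 mm), three small coloured studs 8 mm high on top; about 80 g; origin at the centre of its underside, z up. Four to six cells are on the bench (None: not there)
- cell5: amber glass test cell, a plain upright cylinder 44 mm in diameter and 64 mm tall: heavy steel foot (14 mm), amber glass, white head (its upper 23 mm), three small coloured studs 8 mm high on top; about 80 g; origin at the centre of its underside, z up. Four to six cells are on the bench (None: not there)
- cell6: amber glass test cell, a plain upright cylinder 44 mm in diameter and 64 mm tall: heavy steel foot (14 mm), amber glass, white head (its upper 23 mm), three small coloured studs 8 mm high on top; about 80 g; origin at the centre of its underside, z up. Four to six cells are on the bench (None: not there)
- dummy: dummy cell: upright blue block 42 x 42 mm and 60 mm tall, four coloured studs 10 mm high on top; 120 g; it stands in one of the tray's pockets at the start; origin at the centre of its underside, x and y along its sides
- tray: loose aluminium tray on the bench, about 0.5 kg empty; pan 150 mm (x) by 204 mm (y), origin at the centre of its underside, z up. Floor 4 mm thick, walls 30 mm and dividers 28 mm high; 2 x 3 pockets 70 mm (x) by 63 mm (y) with centres at x = -36, +36 and y = -66, 0, +66 mm. An upright front plate (186 mm wide, y -110 to -102 mm, 108 mm high) stands at its -y end; it goes into the box +y end first
- tray_handle (a point): middle of the tray's orange bar handle: a bar 12 mm in diameter, 110 mm long along the tray's x, 88 mm above the bench, 50 mm outside the outer face of the front plate (at y = -160 mm in the tray's frame); two 10 mm standoffs join it to the plate 45 mm either side of the middle. The point's axes are the tray's
- shield_mouth (a point): middle of the foot of the shield box's opening, on the plane of its front face, at bench height; y points into the box, z up. The opening is 172 mm wide, 100 mm high and narrows over the first 38 mm to 158 mm between guide rails. The tray is home when the inner face of its front plate meets this plane: tray origin at y = +102 mm, x = 0 in this frame, axes parallel
- shield: shield box, fixed: aluminium frame with black panels, 208 mm wide (x), 230 mm deep (y), 120 mm high, open on its -y side, no floor: the tray slides in on the bench. Two carrying handles on top reach 148 mm high and begin 139 mm behind the front face. Origin at the centre of its underside
- selector: selector box, fixed: grey, 88 mm (x) by 130 mm (y), 58 mm high, origin at the centre of its underside. Its knob's axis is at x = -12 mm; coloured sockets up to 70 mm high stand along its +x edge, at x = +35 mm
- mat: red silicone mat fixed to the bench, 120 mm (x) by 170 mm (y), 2 mm thick, origin at the centre of its underside
- channel_knob (a joint): angle of the selector knob in rad: 0 at the anticlockwise end stop (off), growing as it turns clockwise seen from above, click stops every 0.5236 rad (30 degrees), from 0 to 8 clicks. About 0.15 N m carries it over to the next click and from halfway it snaps into the nearest stop; it was left at 0, 1 or 2 clicks
- knob_grip (a point): on the knob's vertical axis, 88 mm above the bench. The black knob has a skirt 50 mm in diameter (top 65 mm above the bench) and on it a raised grip bar 44 mm long, 13 mm thick, from 65 to 93 mm high, along x of this point's frame, which turns with the knob; a white pointer line is at the bar's -x end
- knob_pointer (a point): outer end of the white pointer line on the knob, 20 mm from the knob's axis, 93 mm above the bench; it points at the red index mark on the box when the knob is at the end stop, and at the black marks 1 to 8 at the clicks
- bottle: bystander: white plastic jar 44 mm in diameter, 95 mm tall, among the cells; origin at the centre of its underside
- beaker: bystander: empty glass beaker 60 mm in diameter, 70 mm tall, among the cells; origin at the centre of its underside
- screwdriver: bystander: screwdriver lying behind the shield box, left of the selector; origin in its middle
There are look-alikes about, which are no part of the job. Leave any purple look-alike of the cell5 alone.

How it is judged:
On the way, in this order (a step that is already met when the one before it is completed fails the run):
1. every amber cell stands upright in the tray, the dummy cell is on the mat, and the tray is fully home in the shield box (y of tray in the frame of shield_mouth between 0.096 and 0.112 m and x of tray in the frame of shield_mouth between -0.012 and 0.012 m and height (world z) of tray below 0.006 m and x of cell1 in the frame of tray between -0.075 and 0.075 m and y of cell1 in the frame of tray between -0.102 and 0.102 m and z of cell1 in the frame of tray between -0.002 and 0.014 m and angle between each of cell1, cell2, cell3, cell4, cell5, cell6, dummy's own z axis and vertical below 0.1 rad and x of cell2 in the frame of tray between -0.075 and 0.075 m and y of cell2 in the frame of tray between -0.102 and 0.102 m and z of cell2 in the frame of tray between -0.002 and 0.014 m and x of cell3 in the frame of tray between -0.075 and 0.075 m and y of cell3 in the frame of tray between -0.102 and 0.102 m and z of cell3 in the frame of tray between -0.002 and 0.014 m and x of cell4 in the frame of tray between -0.075 and 0.075 m and y of cell4 in the frame of tray between -0.102 and 0.102 m and z of cell4 in the frame of tray between -0.002 and 0.014 m and x of cell5 in the frame of tray between -0.075 and 0.075 m and y of cell5 in the frame of tray between -0.102 and 0.102 m and z of cell5 in the frame of tray between -0.002 and 0.014 m and x of cell6 in the frame of tray between -0.075 and 0.075 m and y of cell6 in the frame of tray between -0.102 and 0.102 m and z of cell6 in the frame of tray between -0.002 and 0.014 m and x of dummy in the frame of mat between -0.058 and 0.058 m and y of dummy in the frame of mat between -0.083 and 0.083 m and z of dummy in the frame of mat between -0.001 and 0.01 m), for 0.2 s.
2. with the tray home, the selector rests as many clicks from its anticlockwise stop as there are amber cells (((value of joint channel_knob between 1.9444 and 2.2444 rad and not (height (world z) of cell4 above 50 m and value of joint channel_knob above -10 rad) and (height (world z) of cell5 above 50 m and value of joint channel_knob above -10 rad) and (height (world z) of cell6 above 50 m and value of joint channel_knob above -10 rad)) or (value of joint channel_knob between 1.9444 and 2.2444 rad and (height (world z) of cell4 above 50 m and value of joint channel_knob above -10 rad) and not (height (world z) of cell5 above 50 m and value of joint channel_knob above -10 rad) and (height (world z) of cell6 above 50 m and value of joint channel_knob above -10 rad)) or (value of joint channel_knob between 1.9444 and 2.2444 rad and (height (world z) of cell4 above 50 m and value of joint channel_knob above -10 rad) and (height (world z) of cell5 above 50 m and value of joint channel_knob above -10 rad) and not (height (world z) of cell6 above 50 m and value of joint channel_knob above -10 rad)) or (value of joint channel_knob between 2.468 and 2.768 rad and not (height (world z) of cell4 above 50 m and value of joint channel_knob above -10 rad) and not (height (world z) of cell5 above 50 m and value of joint channel_knob above -10 rad) and (height (world z) of cell6 above 50 m and value of joint channel_knob above -10 rad)) or (value of joint channel_knob between 2.468 and 2.768 rad and not (height (world z) of cell4 above 50 m and value of joint channel_knob above -10 rad) and (height (world z) of cell5 above 50 m and value of joint channel_knob above -10 rad) and not (height (world z) of cell6 above 50 m and value of joint channel_knob above -10 rad)) or (value of joint channel_knob between 2.468 and 2.768 rad and (height (world z) of cell4 above 50 m and value of joint channel_knob above -10 rad) and not (height (world z) of cell5 above 50 m and value of joint channel_knob above -10 rad) and not (height (world z) of cell6 above 50 m and value of joint channel_knob above -10 rad)) or (value of joint channel_knob between 2.9916 and 3.2916 rad and not (height (world z) of cell4 above 50 m and value of joint channel_knob above -10 rad) and not (height (world z) of cell5 above 50 m and value of joint channel_knob above -10 rad) and not (height (world z) of cell6 above 50 m and value of joint channel_knob above -10 rad))) and y of tray in the frame of shield_mouth between 0.096 and 0.112 m and x of tray in the frame of shield_mouth between -0.012 and 0.012 m and height (world z) of tray below 0.006 m), for 0.3 s.
At the end, for the whole second after the job is handed in: Tray home (plate within 6 mm of the box face, 12 mm sideways); every amber cell present upright on the tray floor (0.1 rad); dummy upright, its middle on the mat; then selector at rest on the click, counted from the anticlockwise stop, equal to the number of cells (0.15 rad); all still (all of step 2 and x of cell1 in the frame of tray between -0.075 and 0.075 m and y of cell1 in the frame of tray between -0.102 and 0.102 m and z of cell1 in the frame of tray between -0.002 and 0.014 m and angle between each of cell1, cell2, cell3, cell4, cell5, cell6, dummy's own z axis and vertical below 0.1 rad and x of cell2 in the frame of tray between -0.075 and 0.075 m and y of cell2 in the frame of tray between -0.102 and 0.102 m and z of cell2 in the frame of tray between -0.002 and 0.014 m and x of cell3 in the frame of tray between -0.075 and 0.075 m and y of cell3 in the frame of tray between -0.102 and 0.102 m and z of cell3 in the frame of tray between -0.002 and 0.014 m and x of cell4 in the frame of tray between -0.075 and 0.075 m and y of cell4 in the frame of tray between -0.102 and 0.102 m and z of cell4 in the frame of tray between -0.002 and 0.014 m and x of cell5 in the frame of tray between -0.075 and 0.075 m and y of cell5 in the frame of tray between -0.102 and 0.102 m and z of cell5 in the frame of tray between -0.002 and 0.014 m and x of cell6 in the frame of tray between -0.075 and 0.075 m and y of cell6 in the frame of tray between -0.102 and 0.102 m and z of cell6 in the frame of tray between -0.002 and 0.014 m and x of dummy in the frame of mat between -0.058 and 0.058 m and y of dummy in the frame of mat between -0.083 and 0.083 m and z of dummy in the frame of mat between -0.001 and 0.01 m and linear speed of each of tray, dummy below 0.01 m/s and velocity of joint channel_knob between -0.1 and 0.1 rad/s); the robot touches nothing.
It fails at once if a bystander (bottle, beaker, screwdriver) is shifted by more than 40 mm (distance of any of bottle, beaker, screwdriver from where it was at the start of the episode above 0.04 m).
Of cell4, cell5, cell6 only 1 to 3 are there at a start; the rules pass over those that are not, and their reading is None.
At some moment in a run one of cell1, cell2, cell3, cell4, cell5, cell6 may be knocked a few centimetres aside while the robot is not near it.
Once in a run the grip may slacken for a moment while it holds something.
It also fails if it takes over 210 s, if anything falls off the work surface, if the arm or the gripper's body presses on something with over 40 N, if the wrist force passes 120 N, or if a joint passes its speed limit or range.

## Working session

There is one attempt and no reset: what is moved stays moved. The work goes in short steps, Python scripts to look and compute and a shell command to move; the robot and the scene stay as the last step left them, time stands still between calls to the robot, and variables do not carry over. Pictures are saved under pics/ and viewed, at most 14 in all, crops included, and the job is handed in when it is done.

```bash
mkdir -p pics
cat > h.py <<'E'
import numpy as np, cv2
from workcell import bot
from scipy.spatial.transform import Rotation as R
def shot(cam,name=None):
    d=bot.camera(cam)
    if name: cv2.imwrite(f'pics/{name}.png',cv2.cvtColor(d['pixels'],cv2.COLOR_RGB2BGR))
    return d
def ray(d,u,v):
    K=np.array(d['mtx']);T=np.array(d['cam_to_world'])
    x=np.linalg.inv(K)@[u,v,1]; r=T[:3,:3]@np.array([x[0],-x[1],-x[2]])
    return T[:3,3],r
def onz(d,u,v,z):
    o,r=ray(d,u,v); return o+r*(z-o[2])/r[2]
def proj(d,p):
    T=np.linalg.inv(np.array(d['cam_to_world']));c=T[:3,:3]@np.array(p)+T[:3,3]
    q=np.array(d['mtx'])@[c[0],-c[1],-c[2]];return q[:2]/q[2]
E
python3 - <<'E'
from h import *
for c in('top','side'):
    d=shot(c,c+'0');print({k:np.round(v,3).tolist() for k,v in d.items() if k!='pixels'})
    im=cv2.imread(f'pics/{c}0.png');cv2.imwrite(f'pics/{c}0b.png',cv2.resize(im,(800,600),interpolation=cv2.INTER_CUBIC))
print(bot.get_obs())
E
```

```text
{'mtx': [[375.517, 0.0, 252.73], [0.0, 375.517, 187.939], [0.0, 0.0, 1.0]], 'cam_to_world': [[-0.016, 0.987, -0.16, 0.347], [-1.0, -0.016, 0.002, -0.069], [-0.001, 0.16, 0.987, 1.135], [0.0, 0.0, 0.0, 1.0]]}
{'mtx': [[464.991, 0.0, 269.03], [0.0, 464.991, 196.451], [0.0, 0.0, 1.0]], 'cam_to_world': [[-0.754, 0.321, -0.573, -0.209], [-0.656, -0.392, 0.644, 0.726], [-0.018, 0.862, 0.507, 0.71], [0.0, 0.0, 0.0, 1.0]]}
{'clock': 0.1, 'joint_pos': array([-1.31000338e+00,  2.41317637e-01,  3.86869646e-03,  1.33519024e+00,
        8.61813184e-07,  1.57078489e+00]), 'joint_vel': array([ 0.00111647, -0.00180052,  0.00238666,  0.00053407,  0.00129247,
       -0.00061576]), 'tau': array([-2.13922663e-04, -3.73138297e+01,  2.53009254e+01,  1.08855619e-02,
       -2.97351357e-05, -7.64960703e-06]), 'eef_pos': array([ 0.12879192, -0.48259938,  0.25551564]), 'tool_rot': array([ 9.91509255e-01,  1.30032875e-01, -1.19378006e-04, -9.13660024e-04]), 'ft_force': array([ 0.476435  , -0.04305631, -0.29652515]), 'ft_torque': array([ 0.00578133,  0.04485267, -0.00201023]), 'grasp_force': 0.0, 'grip_width': 0.08538931221797208}
```

View pics/top0b.png

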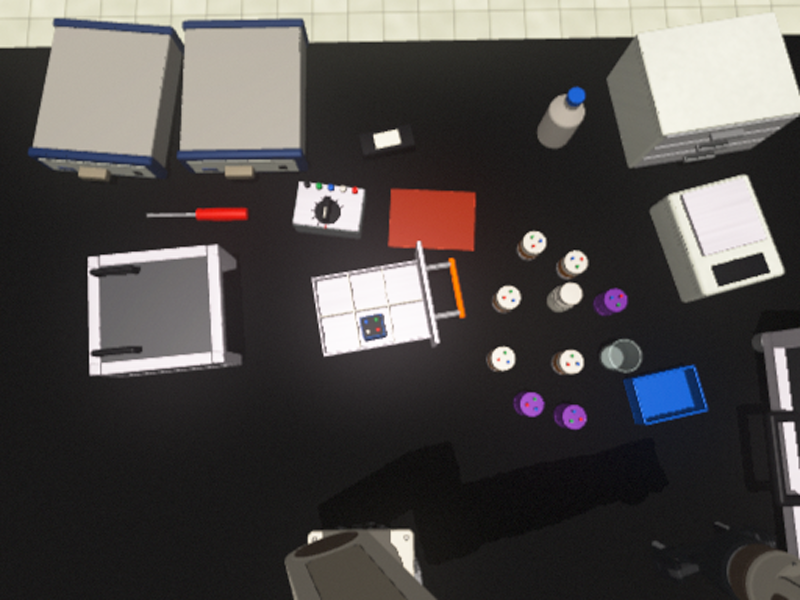

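View pics/side0b.png

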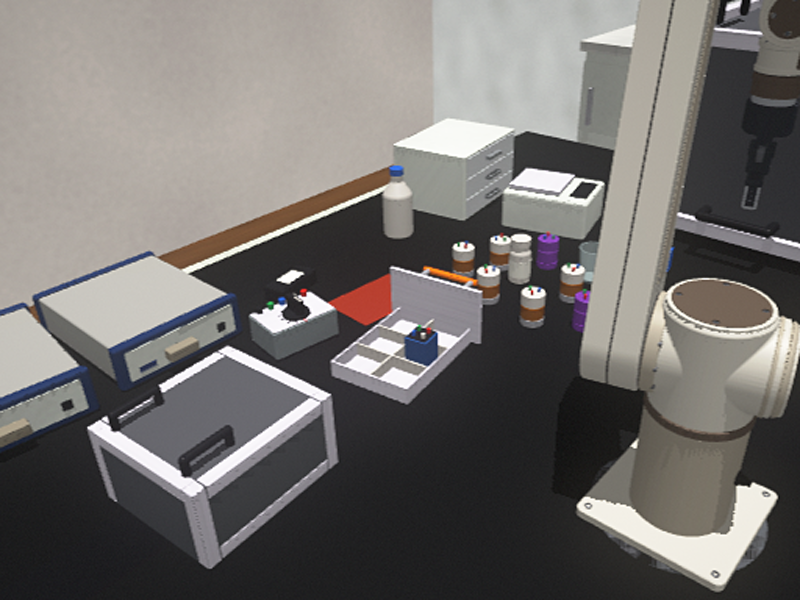

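Five ambers with studded white heads, seen in top0b at (532,243), (573,262), (507,297), (502,358) and (570,360). The look-alikes are the stud-less white jar (567,295) and three purple cells (613,300), (530,404), (572,416). The side view shows five amber bodies too.

Run:
```python
from h import *
d=shot('top');im=d['pixels'];hsv=cv2.cvtColor(im,cv2.COLOR_RGB2HSV)
cv2.imwrite('pics/crop1.png',cv2.resize(cv2.cvtColor(im[108:248,48:308],cv2.COLOR_RGB2BGR),None,fx=3,fy=3,interpolation=cv2.INTER_CUBIC))
def blobs(m,lo,z,box,n):
    x0,y0,x1,y1=box;k=np.zeros_like(m);k[y0:y1,x0:x1]=m[y0:y1,x0:x1]
    for c in cv2.findContours(k,cv2.RETR_EXTERNAL,cv2.CHAIN_APPROX_NONE)[0]:
        if cv2.contourArea(c)>lo:
            h=cv2.convexHull(c)
            (u,v),(w,hh),a=cv2.minAreaRect(h);M=cv2.moments(h);u,v=M['m10']/M['m00'],M['m01']/M['m00']
            print(n,np.round([u,v,w,hh,a],1),np.round(onz(d,u,v,z),4))
h,s,v=cv2.split(hsv)
blobs(((s<70)&(v>130)).astype(np.uint8),60,0.056,(300,140,385,250),'cell')
blobs(((h>100)&(h<125)&(s>80)&(v>30)).astype(np.uint8),60,0.058,(200,190,270,230),'dummy')
blobs((((h<8)|(h>172))&(s>130)&(v>60)).astype(np.uint8),300,0.002,(240,110,320,170),'mat')
blobs(((h>8)&(h<22)&(s>150)&(v>120)).astype(np.uint8),40,0.088,(270,155,310,215),'handle')
```

```text
cell [365.4 231.   14.   15.   90. ] [ 0.3927 -0.3909  0.056 ]
cell [321.6 229.1  14.8  14.8  45. ] [ 0.4003 -0.2659  0.056 ]
cell [325.2 189.8  14.   15.   90. ] [ 0.5136 -0.2815  0.056 ]
cell [362.8 188.9  14.3  19.4  58. ] [ 0.5147 -0.3911  0.056 ]
cell [368.1 167.1  14.   14.   90. ] [ 0.579  -0.4108  0.056 ]
cell [341.7 154.7  14.   14.   90. ] [ 0.6177 -0.3354  0.056 ]
mat [276.3 140.1  55.6  38.3   2.5] [ 0.6816 -0.1472  0.002 ]
handle [292.  183.9  39.    4.5  79. ] [ 0.5272 -0.1823  0.088 ]
```

View pics/crop1.png

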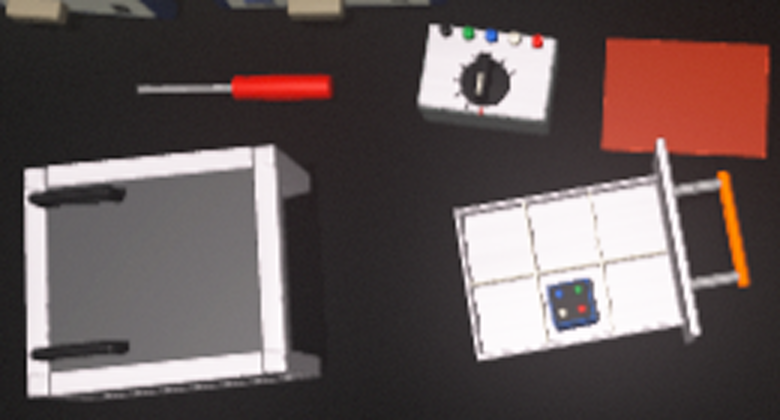

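Tray pan is at crop (455,210)-(478,360), plate top (660,140)-(694,338), dummy (573,305), shield top corners (24,168),(272,146),(285,375),(28,397), selector knob (484,82) with the pointer towards the red index.

```bash
cat >> h.py <<'E'
def cp(d,u,v,z): return onz(d,48+u/3-.33,108+v/3-.33,z)
def state():
    o=bot.get_obs();return np.round(o['eef_pos'],4),np.round(R.from_quat(o['tool_rot']).as_matrix(),3).tolist(),round(float(o['clock']),2)
def step(target,yaw_y=None):
    """needed shift in tool axes /0.5, az to put tool y along world angle yaw_y (deg), tool down"""
    o=bot.get_obs();M=R.from_quat(o['tool_rot']).as_matrix()
    s=M.T@(np.array(target)-o['eef_pos'])/.5
    r=None
    if yaw_y is not None:
        best=None
        for k in(0,180):
            a=np.radians(yaw_y+k);y=np.array([np.cos(a),np.sin(a),0]);z=np.array([0,0,-1.]);x=np.cross(y,z)
            v=R.from_matrix(M.T@np.c_[x,y,z]).as_rotvec()
            if best is None or np.linalg.norm(v)<np.linalg.norm(best):best=v
        r=np.round(best/np.pi,4)
    print('t',np.round(s,4),'r',r,'dist',np.round(np.linalg.norm(s)*.5,3))
E
python3 - <<'E'
from h import *
d=shot('top')
P=lambda n,l,z:[print(n,np.round(p,4)) for p in [cp(d,*q,z) for q in l]]
P('pan',[(455,210),(478,360)],.030)
P('plate',[(660,140),(694,338)],.108)
P('handle',[(722,172),(744,286)],.088)
P('shield',[(24,168),(272,146),(285,375),(28,397)],.12)
P('dummy',[(549,283),(594,276),(600,325),(556,331)],.06)
P('dstud',[(558,294),(578,289),(583,308),(562,313)],.07)
P('sel',[(430,25),(556,40),(548,123),(420,105)],.058)
P('knob',[(484,82)],.066);P('ptr',[(484,68),(479,96)],.093);P('idx',[(481,110)],.058)
P('mat',[(606,38),(768,45),(766,157),(601,150)],.002)
P('beaker',[(0,0)],0);print(state())
E
```

```text
pan [0.5608 0.0882 0.03  ]
pan [0.4113 0.0648 0.03  ]
plate [ 0.6093 -0.1145  0.108 ]
plate [ 0.4235 -0.1412  0.108 ]
handle [ 0.5822 -0.1736  0.088 ]
handle [ 0.4728 -0.1907  0.088 ]
shield [0.5895 0.4733 0.12  ]
shield [0.6065 0.2452 0.12  ]
shield [0.3956 0.2267 0.12  ]
shield [0.3798 0.4556 0.12  ]
dummy [ 0.4821 -0.0068  0.06  ]
dummy [ 0.4882 -0.0501  0.06  ]
dummy [ 0.4409 -0.0552  0.06  ]
dummy [ 0.4359 -0.0131  0.06  ]
dstud [ 0.4702 -0.0158  0.07  ]
dstud [ 0.4747 -0.0349  0.07  ]
dstud [ 0.4565 -0.0394  0.07  ]
dstud [ 0.452  -0.0195  0.07  ]
sel [0.744  0.1104 0.058 ]
sel [ 0.7263 -0.0154  0.058 ]
sel [ 0.6411 -0.0068  0.058 ]
sel [0.6615 0.1195 0.058 ]
knob [0.6815 0.0554 0.066 ]
ptr [0.687  0.0523 0.093 ]
ptr [0.6593 0.057  0.093 ]
idx [0.6554 0.0592 0.058 ]
mat [ 0.7473 -0.0651  0.002 ]
mat [ 0.7368 -0.2347  0.002 ]
mat [ 0.6165 -0.2281  0.002 ]
mat [ 0.6267 -0.0581  0.002 ]
beaker [0.8006 0.5751 0.    ]
(array([ 0.1288, -0.4828,  0.2557]), [[0.966, 0.258, -0.0], [0.258, -0.966, 0.001], [0.0, -0.001, -1.0]], 0.2)
```

Run:
```python
from h import *
step([.4635,-.029,.20],9)
```

```text
t [ 0.8807 -0.7041  0.1124] r [-3.00e-04 -3.00e-04 -4.67e-01] dist 0.567
```

```bash
python3 -m pendant '[0.88,-0.704,0.1,0,0,-0.467,0.75, 0.88,-0.704,0.1,0,0,-0.467,0.75, 0.88,-0.704,0.1,0,0,-0.467,0.75, 0.88,-0.704,0.1,0,0,-0.467,0.75, 0.88,-0.704,0.1,0,0,-0.467,0.75, 0.88,-0.704,0.1,0,0,-0.467,0.75, 0.88,-0.704,0.1,0,0,-0.467,0.75, 0.88,-0.704,0.1,0,0,-0.467,0.75, 0.88,-0.704,0.1,0,0,-0.467,0.75, 0.88,-0.704,0.1,0,0,-0.467,0.75]'
python3 -c "
from h import *
step([.4635,-.029,.20],9)"
```

```text
clock: 1.03
eef_pos: [0.3759, -0.1471, 0.2195]
tool_rot: [0.726, 0.688, 0.0, 0.0]
ft_force: [-0.3, -0.4, 0.3]
grip_width: 0.0639
grasp_force: 0.0
t [0.2454 0.1622 0.0389] r [ 0.0002  0.0001 -0.0672] dist 0.148
```

```bash
python3 -m pendant '[0.245,0.162,0.04,0,0,-0.067,0.75, 0.245,0.162,0.04,0,0,-0.067,0.75, 0.245,0.162,0.04,0,0,-0.067,0.75, 0.245,0.162,0.04,0,0,-0.067,0.75, 0.245,0.162,0.04,0,0,-0.067,0.75, 0.245,0.162,0.14,0,0,-0.067,0.75, 0.245,0.162,0.24,0,0,-0.067,0.75, 0.245,0.162,0.319,0,0,-0.067,0.75, 0.245,0.162,0.319,0,0,-0.067,0.75, 0.245,0.162,0.319,0,0,-0.067,0.75]'
python3 -c "
from h import *
print(state(),bot.get_obs()['joint_pos'].round(2))
shot('side','s1');im=cv2.imread('pics/s1.png')[140:270,190:340];cv2.imwrite('pics/s1b.png',cv2.resize(im,None,fx=4,fy=4))"
```

```text
clock: 1.87
eef_pos: [0.4589, -0.0318, 0.0559]
tool_rot: [0.652, 0.758, -0.003, -0.004]
ft_force: [-1.1, -0.3, 0.1]
grip_width: 0.0639
grasp_force: 0.0
(array([ 0.4589, -0.0318,  0.0559]), [[-0.149, 0.989, -0.01], [0.989, 0.149, 0.0], [0.002, -0.01, -1.0]], 1.87) [-0.07  0.37 -0.4   0.81 -0.    1.35]
```

View pics/s1b.png

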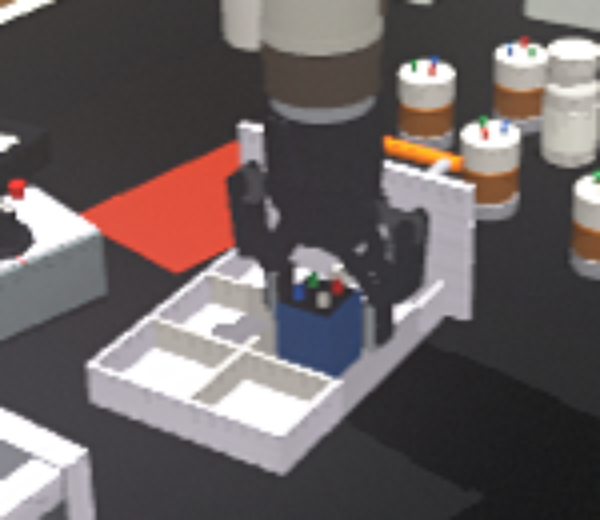

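Fingers straddle the dummy at crop (320,330), clear of the walls. Closing and lifting.

```bash
python3 -m pendant '[0,0,0,0,0,0,0, 0,0,0,0,0,0,0, 0,0,0,0,0,0,0, 0,0,0,0,0,0,0, 0,0,0,0,0,0,0, 0,0,-0.07,0,0,0,0, 0,0,-0.15,0,0,0,0, 0,0,-0.23,0,0,0,0, 0,0,-0.3,0,0,0,0, 0,0,-0.3,0,0,0,0]'
python3 -m pendant '[0,0,0,0,0,0,0, -0.07,0.09,0,0,0,0,0, -0.14,0.18,0,0,0,0,0, -0.21,0.27,0,0,0,0,0, -0.285,0.36,0,0,0,0,0, -0.285,0.36,0,0,0,0,0, -0.285,0.36,0.05,0,0,0,0, -0.285,0.36,0.1,0,0,0,0, -0.285,0.36,0.15,0,0,0,0, -0.285,0.36,0.15,0,0,0,0]'
python3 -c "
from h import *
print(state())
shot('side','s2');im=cv2.imread('pics/s2.png')[120:260,170:320];cv2.imwrite('pics/s2b.png',cv2.resize(im,None,fx=4,fy=4))"
```

```text
clock: 2.75
eef_pos: [0.4678, -0.0319, 0.2181]
tool_rot: [0.652, 0.758, 0.005, 0.006]
ft_force: [1.3, -0.0, -0.3]
grip_width: 0.0408
grasp_force: 61.0
clock: 3.58
eef_pos: [0.6578, -0.1448, 0.1252]
tool_rot: [0.652, 0.758, -0.004, -0.007]
ft_force: [-1.7, 1.1, -3.2]
grip_width: 0.0407
grasp_force: 60.9
(array([ 0.6578, -0.1448,  0.1252]), [[-0.149, 0.989, -0.016], [0.989, 0.149, 0.004], [0.006, -0.015, -1.0]], 3.58)
```

View pics/s2b.png

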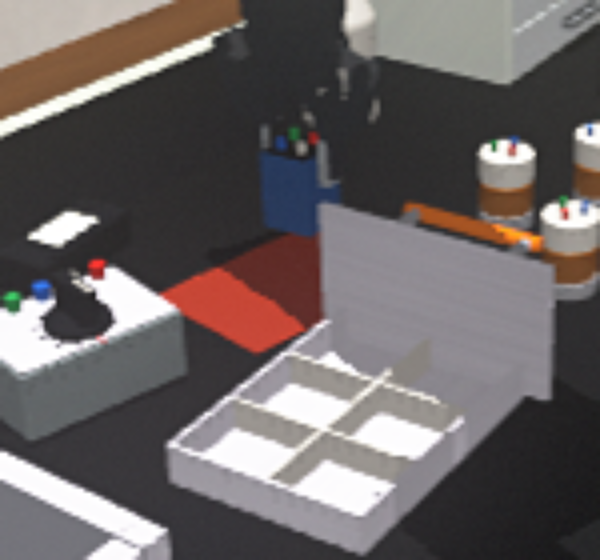

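```bash
python3 -m pendant '[0,0,0,0,0,0,0, 0,0,0,0,0,0,0, 0,0,0.03,0,0,0,0, 0,0,0.06,0,0,0,0, 0,0,0.09,0,0,0,0, 0,0,0.11,0,0,0,0, 0,0,0.11,0,0,0,0, 0,0,0.11,0,0,0,0, 0,0,0.11,0,0,0,0, 0,0,0.11,0,0,0,0]'
```

```text
clock: 4.47
eef_pos: [0.6638, -0.1457, 0.0818]
tool_rot: [0.652, 0.758, 0.001, 0.001]
ft_force: [1.7, -0.5, -1.2]
grip_width: 0.0412
grasp_force: 60.9
```

```bash
python3 -m pendant '[0,0,0.015,0,0,0,0, 0,0,0.03,0,0,0,0, 0,0,0.038,0,0,0,0, 0,0,0.042,0,0,0,0, 0,0,0.045,0,0,0,0, 0,0,0.045,0,0,0,0, 0,0,0.045,0,0,0,0, 0,0,0.045,0,0,0,0, 0,0,0.045,0,0,0,0, 0,0,0.045,0,0,0,0]'
```

```text
clock: 5.3
eef_pos: [0.6621, -0.1454, 0.06]
tool_rot: [0.652, 0.758, -0.0, -0.0]
ft_force: [-6.3, 1.0, 13.9]
grip_width: 0.0412
grasp_force: 60.9
```

```bash
python3 -m pendant '[0,0,0,0,0,0,0.75, 0,0,0,0,0,0,0.75, 0,0,0,0,0,0,0.75, 0,0,-0.04,0,0,0,0.75, 0,0,-0.12,0,0,0,0.75, 0,0,-0.2,0,0,0,0.75, 0,0,-0.28,0,0,0,0.75, 0,0,-0.28,0,0,0,0.75, 0,0,-0.28,0,0,0,0.75, 0,0,-0.28,0,0,0,0.75]'
cat >> h.py <<'E'
def cells(name=None):
    d=shot('top',name);h,s,v=cv2.split(cv2.cvtColor(d['pixels'],cv2.COLOR_RGB2HSV))
    m=((s<70)&(v>130)).astype(np.uint8);m[:,:303]=0;m[:140]=0;m[250:]=0;m[:,385:]=0
    for c in cv2.findContours(m,cv2.RETR_EXTERNAL,cv2.CHAIN_APPROX_NONE)[0]:
        if cv2.contourArea(c)>60:
            M=cv2.moments(cv2.convexHull(c));print('head',np.round(onz(d,M['m10']/M['m00'],M['m01']/M['m00'],.056),4),cv2.contourArea(c))
    return d
E
python3 -c "
from h import *
d=cells('t3');print(state());step([.4003,-.2659,.2],9)
a=cv2.imread('pics/t3.png')[90:290,150:400];cv2.imwrite('pics/t3b.png',cv2.resize(a,None,fx=3,fy=3))"
```

```text
clock: 6.13
eef_pos: [0.6626, -0.1455, 0.1969]
tool_rot: [0.652, 0.758, -0.0, -0.0]
ft_force: [-1.0, -0.6, -1.1]
grip_width: 0.0641
grasp_force: 0.0
head [ 0.3927 -0.3909  0.056 ] 171.0
head [ 0.4002 -0.2659  0.056 ] 173.0
head [ 0.5136 -0.2815  0.056 ] 164.0
head [ 0.5146 -0.3911  0.056 ] 177.0
head [ 0.579  -0.4108  0.056 ] 159.5
head [ 0.6177 -0.3354  0.056 ] 156.0
head [ 0.5653 -0.2325  0.056 ] 633.5
(array([ 0.662 , -0.1454,  0.1957]), [[-0.15, 0.989, -0.003], [0.989, 0.15, 0.001], [0.001, -0.003, -1.0]], 6.18)
t [-0.1599 -0.5536 -0.0073] r [-0.0008 -0.0003 -0.0021] dist 0.288
```

View pics/t3b.png

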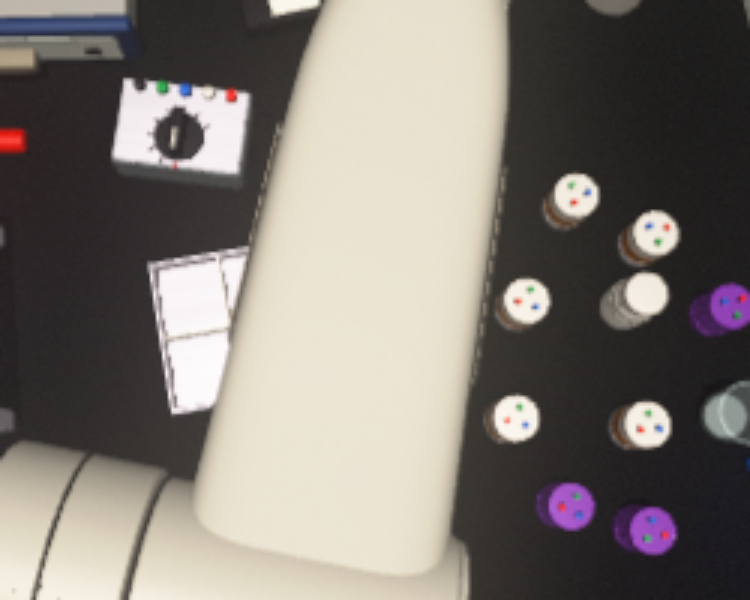

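Amber heads are at crop (571,199), (655,237), (525,303), (516,418) and (645,425), all unmoved. The jar is at (645,297) and the purples (725,307), (570,506), (651,530). First target is the one at (516,418).

```bash
python3 -m pendant '[-0.16,-0.553,0,0,0,0,0.75, -0.16,-0.553,0,0,0,0,0.75, -0.16,-0.553,0,0,0,0,0.75, -0.16,-0.553,0,0,0,0,0.75, -0.16,-0.553,0,0,0,0,0.75, -0.16,-0.553,0,0,0,0,0.75, -0.16,-0.553,0,0,0,0,0.75, -0.16,-0.553,0,0,0,0,0.75, -0.16,-0.553,0.08,0,0,0,0.75, -0.16,-0.553,0.08,0,0,0,0.75]'
python3 -m pendant '[0,0,0.08,0,0,0,0.75, 0,0,0.14,0,0,0,0.75, 0,0,0.19,0,0,0,0.75, 0,0,0.19,0,0,0,0.75, 0,0,0.19,0,0,0,0.75, 0,0,0.19,0,0,0,0, 0,0,0.19,0,0,0,0, 0,0,0.19,0,0,0,0, 0,0,0.19,0,0,0,0, 0,0,0.19,0,0,0,0]'
```

```text
clock: 7.02
eef_pos: [0.3968, -0.2638, 0.1512]
tool_rot: [0.653, 0.758, -0.001, -0.006]
ft_force: [0.1, 1.1, -1.3]
grip_width: 0.064
grasp_force: 0.0
clock: 7.85
eef_pos: [0.4028, -0.2669, 0.0644]
tool_rot: [0.652, 0.758, 0.0, 0.002]
ft_force: [-0.7, -0.1, 6.3]
grip_width: 0.0421
grasp_force: 61.2
```

```bash
python3 -m pendant '[0,0,-0.05,0,0,0,0, 0,0,-0.13,0,0,0,0, 0,0,-0.21,0,0,0,0, 0,0,-0.29,0,0,0,0, 0,0,-0.29,0,0,0,0, 0.08,0.03,-0.29,0,0,0,0, 0.16,0.05,-0.29,0,0,0,0, 0.24,0.08,-0.29,0,0,0,0, 0.24,0.08,-0.29,0,0,0,0, 0.24,0.08,-0.29,0,0,0,0]'
python3 -c "
from h import *
d=shot('top','t4');shot('side','s4')
a=cv2.imread('pics/t4.png')[90:290,150:400];b=cv2.imread('pics/s4.png')[110:290,190:390]
b=cv2.resize(b,(333,300));a=cv2.resize(a,(375,300));cv2.imwrite('pics/c4.png',np.hstack([a,b]))
step([.451,.035,.21],9)"
```

```text
clock: 8.68
eef_pos: [0.4231, -0.1393, 0.2077]
tool_rot: [0.65, 0.76, 0.0, 0.0]
ft_force: [0.4, 0.2, -0.5]
grip_width: 0.0425
grasp_force: 61.1
t [ 0.3406  0.1086 -0.005 ] r [ 0.0001  0.0002 -0.0019] dist 0.179
```

View pics/c4.png

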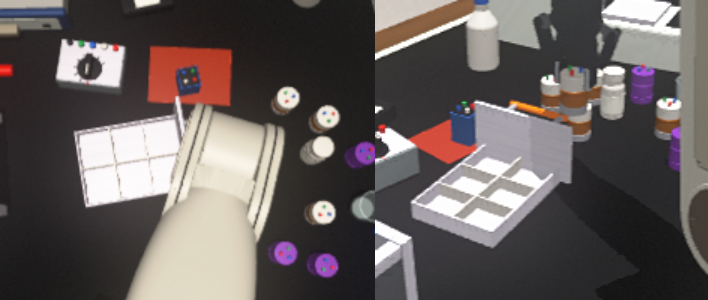

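Dummy stands on the mat (188,80), the tray is unmoved, and the cell hangs upright in the grip.

```bash
python3 -m pendant '[0.08,0.03,0,0,0,0,0, 0.16,0.05,0,0,0,0,0, 0.24,0.08,0,0,0,0,0, 0.31,0.1,0,0,0,0,0, 0.34,0.109,0,0,0,0,0, 0.34,0.109,0,0,0,0,0, 0.34,0.109,0.05,0,0,0,0, 0.34,0.109,0.12,0,0,0,0, 0.34,0.109,0.18,0,0,0,0, 0.34,0.109,0.2,0,0,0,0]'
python3 -m pendant '[0,0,0,0,0,0,0, 0,0,0,0,0,0,0, 0,0,0.03,0,0,0,0, 0,0,0.05,0,0,0,0, 0,0,0.06,0,0,0,0, 0,0,0.07,0,0,0,0, 0,0,0.07,0,0,0,0, 0,0,0.07,0,0,0,0, 0,0,0.07,0,0,0,0, 0,0,0.07,0,0,0,0]'
python3 -c "
from h import *
d=shot('side','s5')
b=cv2.imread('pics/s5.png')[140:280,190:340];cv2.imwrite('pics/s5b.png',cv2.resize(b,None,fx=4,fy=4))"
```

```text
clock: 9.62
eef_pos: [0.4484, 0.0324, 0.1035]
tool_rot: [0.653, 0.757, -0.003, -0.002]
ft_force: [-0.5, 0.5, -1.1]
grip_width: 0.0429
grasp_force: 48.8
clock: 10.45
eef_pos: [0.4519, 0.0349, 0.0732]
tool_rot: [0.652, 0.758, 0.0, 0.0]
ft_force: [0.0, -0.9, -0.5]
grip_width: 0.0425
grasp_force: 62.8
```

View pics/s5b.png

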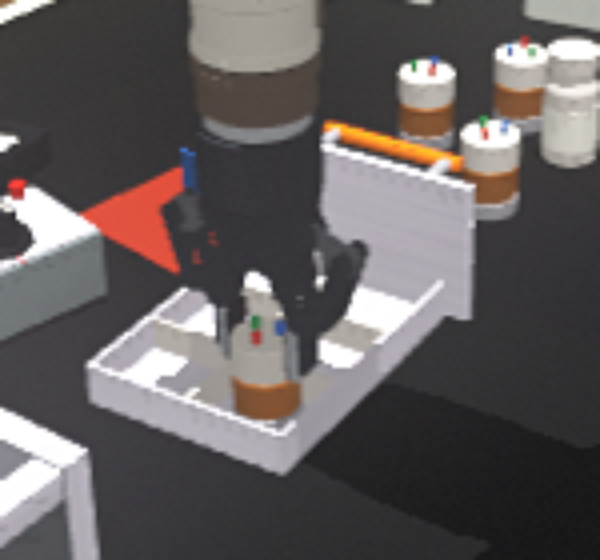

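Cell stands inside the pocket at crop (266,380).

```bash
python3 -m pendant '[0,0,0.005,0,0,0,0, 0,0,0.01,0,0,0,0, 0,0,0.01,0,0,0,0, 0,0,0.01,0,0,0,0.7, 0,0,0.01,0,0,0,0.7, 0,0,0.01,0,0,0,0.7, 0,0,-0.03,0,0,0,0.7, 0,0,-0.11,0,0,0,0.7, 0,0,-0.19,0,0,0,0.7, 0,0,-0.26,0,0,0,0.7]'
python3 -c "
from h import *
cells();step([.5136,-.2815,.2],9)"
```

```text
clock: 11.33
eef_pos: [0.4511, 0.0348, 0.2042]
tool_rot: [0.652, 0.758, -0.0, -0.0]
ft_force: [1.5, -0.1, 1.1]
grip_width: 0.0596
grasp_force: 0.0
head [ 0.3927 -0.3909  0.056 ] 171.0
head [ 0.5136 -0.2815  0.056 ] 164.0
head [ 0.5146 -0.3913  0.056 ] 176.5
head [ 0.579  -0.4108  0.056 ] 159.5
head [ 0.6177 -0.3354  0.056 ] 156.0
t [-0.6437  0.0205  0.0232] r [ 0.0039  0.0003 -0.0021] dist 0.322
```

```bash
python3 -m pendant '[-0.644,0.022,0.02,0,0,0,0.75, -0.644,0.022,0.02,0,0,0,0.75, -0.644,0.022,0.02,0,0,0,0.75, -0.644,0.022,0.02,0,0,0,0.75, -0.644,0.022,0.02,0,0,0,0.75, -0.644,0.022,0.02,0,0,0,0.75, -0.644,0.022,0.02,0,0,0,0.75, -0.644,0.022,0.02,0,0,0,0.75, -0.644,0.022,0.02,0,0,0,0.75, -0.644,0.022,0.1,0,0,0,0.75]'
python3 -m pendant '[0,0,0.07,0,0,0,0.75, 0,0,0.14,0,0,0,0.75, 0,0,0.18,0,0,0,0.75, 0,0,0.18,0,0,0,0.75, 0,0,0.18,0,0,0,0.75, 0,0,0.18,0,0,0,0, 0,0,0.18,0,0,0,0, 0,0,0.18,0,0,0,0, 0,0,0.18,0,0,0,0, 0,0,0.18,0,0,0,0]'
```

```text
clock: 12.22
eef_pos: [0.5151, -0.2866, 0.1587]
tool_rot: [0.653, 0.757, 0.002, 0.008]
ft_force: [2.0, -1.1, 0.9]
grip_width: 0.0641
grasp_force: 0.0
clock: 13.05
eef_pos: [0.5123, -0.2827, 0.065]
tool_rot: [0.652, 0.758, 0.001, 0.003]
ft_force: [0.7, 0.3, 6.5]
grip_width: 0.0421
grasp_force: 61.1
```

```bash
python3 -m pendant '[0,0,-0.05,0,0,0,0, 0,0,-0.13,0,0,0,0, 0,0,-0.21,0,0,0,0, 0,0,-0.29,0,0,0,0, 0,0,-0.29,0,0,0,0, 0.08,0.018,-0.29,0,0,0,0, 0.16,0.036,-0.29,0,0,0,0, 0.24,0.053,-0.29,0,0,0,0, 0.3,0.066,-0.29,0,0,0,0, 0.3,0.066,-0.29,0,0,0,0]'
python3 -m pendant '[0.08,0.018,0,0,0,0,0, 0.16,0.036,0,0,0,0,0, 0.24,0.053,0,0,0,0,0, 0.32,0.07,0,0,0,0,0, 0.346,0.076,0,0,0,0,0, 0.346,0.076,0,0,0,0,0, 0.346,0.076,0.05,0,0,0,0, 0.346,0.076,0.12,0,0,0,0, 0.346,0.076,0.18,0,0,0,0, 0.346,0.076,0.2,0,0,0,0]'
python3 -m pendant '[0,0,0,0,0,0,0, 0,0,0,0,0,0,0, 0,0,0.03,0,0,0,0, 0,0,0.05,0,0,0,0, 0,0,0.06,0,0,0,0, 0,0,0.07,0,0,0,0, 0,0,0.07,0,0,0,0, 0,0,0.07,0,0,0,0, 0,0,0.07,0,0,0,0, 0,0,0.07,0,0,0,0]'
python3 -c "
from h import *
d=shot('side','s6')
b=cv2.imread('pics/s6.png')[140:280,190:340];cv2.imwrite('pics/s6b.png',cv2.resize(b,None,fx=4,fy=4))"
```

```text
clock: 13.88
eef_pos: [0.5204, -0.1234, 0.2078]
tool_rot: [0.649, 0.76, 0.001, -0.001]
ft_force: [-0.2, -1.2, -0.1]
grip_width: 0.0424
grasp_force: 61.1
clock: 14.72
eef_pos: [0.5291, 0.0464, 0.1033]
tool_rot: [0.653, 0.758, -0.003, -0.002]
ft_force: [-0.1, -0.5, -1.2]
grip_width: 0.0421
grasp_force: 61.1
clock: 15.55
eef_pos: [0.5327, 0.0482, 0.0731]
tool_rot: [0.652, 0.758, 0.0, 0.0]
ft_force: [-0.0, -0.4, -0.4]
grip_width: 0.0421
grasp_force: 61.1
```

View pics/s6b.png

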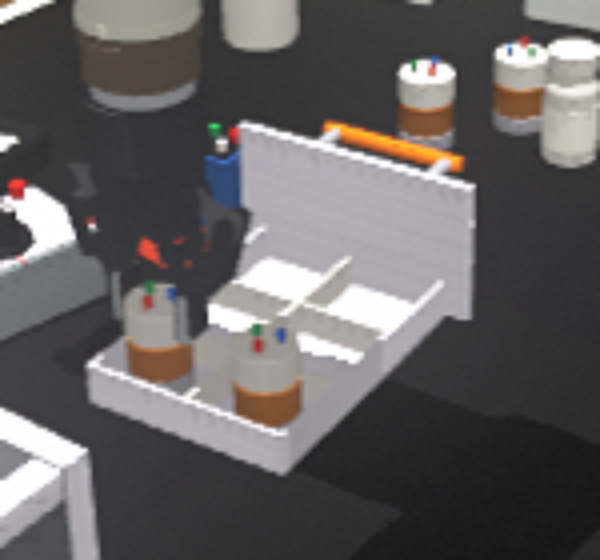

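Both cells are in the back pockets at crop (158,350) and (266,380). Releasing.

```bash
python3 -m pendant '[0,0,0.005,0,0,0,0, 0,0,0.01,0,0,0,0, 0,0,0.01,0,0,0,0, 0,0,0.01,0,0,0,0.7, 0,0,0.01,0,0,0,0.7, 0,0,0.01,0,0,0,0.7, 0,0,-0.03,0,0,0,0.7, 0,0,-0.11,0,0,0,0.7, 0,0,-0.19,0,0,0,0.7, 0,0,-0.26,0,0,0,0.7]'
python3 -c "
from h import *
cells();step([.6177,-.3354,.2],9);step([.6177,-.3354,.2],30)"
```

```text
clock: 16.43
eef_pos: [0.5321, 0.0481, 0.2041]
tool_rot: [0.652, 0.758, -0.0, -0.0]
ft_force: [1.6, 0.0, 0.7]
grip_width: 0.0601
grasp_force: 0.0
head [ 0.3927 -0.3909  0.056 ] 171.0
head [ 0.5146 -0.3913  0.056 ] 176.5
head [ 0.579  -0.4108  0.056 ] 159.5
head [ 0.6177 -0.3354  0.056 ] 156.0
t [-0.7835  0.0462  0.0251] r [ 0.0041  0.0003 -0.0021] dist 0.393
t [-0.7835  0.0462  0.0251] r [ 0.004   0.001  -0.1188] dist 0.393
```

```bash
python3 -m pendant '[-0.783,0.046,0.01,0,0,0,0.75, -0.783,0.046,0.01,0,0,0,0.75, -0.783,0.046,0.01,0,0,0,0.75, -0.783,0.046,0.01,0,0,0,0.75, -0.783,0.046,0.01,0,0,0,0.75, -0.783,0.046,0.01,0,0,0,0.75, -0.783,0.046,0.01,0,0,0,0.75, -0.783,0.046,0.01,0,0,0,0.75, -0.783,0.046,0.01,0,0,0,0.75, -0.783,0.046,0.01,0,0,0,0.75]'
python3 -c "
from h import *
step([.6177,-.3354,.062],9)"
```

```text
clock: 17.32
eef_pos: [0.6132, -0.3411, 0.1957]
tool_rot: [0.654, 0.757, -0.001, 0.0]
ft_force: [-0.2, 0.3, 0.7]
grip_width: 0.0642
grasp_force: 0.0
t [0.0104 0.0107 0.2674] r [-0.0002  0.0005 -0.0036] dist 0.134
```

```bash
python3 -m pendant '[0,0,0,0,0,0,0.75, 0,0,0.08,0,0,0,0.75, 0,0,0.16,0,0,0,0.75, 0,0,0.16,0,0,0,0.75, 0,0,0.16,0,0,0,0.75, 0,0,0.16,0,0,0,0.75, 0,0,0.16,0,0,0,0.75, 0,0,0.16,0,0,0,0.75, 0,0,0.16,0,0,0,0.75, 0,0,0.16,0,0,0,0.75]'
python3 -c "
from h import *
step([.6177,-.3354,.062],9)"
```

```text
clock: 18.15
eef_pos: [0.6145, -0.3358, 0.1194]
tool_rot: [0.652, 0.758, 0.0, 0.002]
ft_force: [0.3, 1.3, -0.4]
grip_width: 0.0638
grasp_force: 0.0
t [1.000e-04 6.200e-03 1.148e-01] r [ 0.0008  0.0006 -0.0021] dist 0.058
```

```bash
python3 -m pendant '[0,0.006,0.06,0,0,0,0.75, 0,0.006,0.114,0,0,0,0.75, 0,0.006,0.114,0,0,0,0.75, 0,0.006,0.114,0,0,0,0.75, 0,0.006,0.114,0,0,0,0.75, 0,0.006,0.114,0,0,0,0, 0,0.006,0.114,0,0,0,0, 0,0.006,0.114,0,0,0,0, 0,0.006,0.114,0,0,0,0, 0,0.006,0.114,0,0,0,0]'
python3 -m pendant '[0,0,-0.05,0,0,0,0, 0,0,-0.13,0,0,0,0, 0,0,-0.21,0,0,0,0, 0,0,-0.29,0,0,0,0, 0,0,-0.29,0,0,0,0, 0,0,-0.29,0,0,0,0, 0,0,-0.29,0,0,0,0, 0,0,-0.29,0,0,0,0, 0,0,-0.29,0,0,0,0, 0,0,-0.29,0,0,0,0]'
python3 -c "
from h import *
step([.544,-.0177,.21],9);step([.461,-.0303,.21],9)"
```

```text
clock: 18.98
eef_pos: [0.6181, -0.336, 0.0634]
tool_rot: [0.652, 0.758, 0.0, 0.002]
ft_force: [-0.9, -0.9, 5.9]
grip_width: 0.0421
grasp_force: 61.3
clock: 19.82
eef_pos: [0.6158, -0.3346, 0.2032]
tool_rot: [0.652, 0.758, -0.0, -0.002]
ft_force: [-0.0, 0.0, -1.3]
grip_width: 0.0425
grasp_force: 61.1
t [ 0.6483 -0.047  -0.0119] r [-0.001  -0.0008 -0.0021] dist 0.325
t [ 0.6482 -0.2149 -0.0113] r [-0.001  -0.0008 -0.0021] dist 0.342
```

```bash
python3 -m pendant '[0.08,-0.006,-0.01,0,0,0,0, 0.16,-0.012,-0.01,0,0,0,0, 0.24,-0.018,-0.01,0,0,0,0, 0.32,-0.024,-0.01,0,0,0,0, 0.4,-0.03,-0.01,0,0,0,0, 0.48,-0.036,-0.01,0,0,0,0, 0.56,-0.042,-0.01,0,0,0,0, 0.62,-0.045,-0.01,0,0,0,0, 0.648,-0.047,-0.01,0,0,0,0, 0.648,-0.047,-0.01,0,0,0,0]'
python3 -m pendant '[0,0,0,0,0,0,0, 0,0,0.05,0,0,0,0, 0,0,0.12,0,0,0,0, 0,0,0.18,0,0,0,0, 0,0,0.22,0,0,0,0, 0,0,0.25,0,0,0,0, 0,0,0.26,0,0,0,0, 0,0,0.26,0,0,0,0, 0,0,0.26,0,0,0,0, 0,0,0.26,0,0,0,0]'
python3 -c "
from h import *
step([.544,-.0177,.068],9)"
```

```text
clock: 20.65
eef_pos: [0.5438, -0.0153, 0.21]
tool_rot: [0.65, 0.76, -0.0, -0.001]
ft_force: [0.9, -0.7, -1.1]
grip_width: 0.0425
grasp_force: 61.1
clock: 21.48
eef_pos: [0.5461, -0.019, 0.0817]
tool_rot: [0.652, 0.758, 0.001, 0.001]
ft_force: [-0.4, -0.4, -0.3]
grip_width: 0.0421
grasp_force: 61.2
t [ 0.0031 -0.0038  0.0274] r [ 0.0008  0.0002 -0.0024] dist 0.014
```

```bash
python3 -m pendant '[0,0,0.015,0,0,0,0, 0,0,0.027,0,0,0,0, 0,0,0.027,0,0,0,0, 0,0,0.027,0,0,0,0, 0,0,0.027,0,0,0,0.7, 0,0,0.027,0,0,0,0.7, 0,0,0.027,0,0,0,0.7, 0,0,-0.03,0,0,0,0.7, 0,0,-0.11,0,0,0,0.7, 0,0,-0.19,0,0,0,0.7]'
python3 -m pendant '[0,0,-0.08,0,0,0,0.7, -0.08,-0.04,-0.08,0,0,0,0.7, -0.16,-0.08,-0.08,0,0,0,0.7, -0.24,-0.12,-0.08,0,0,0,0.7, -0.32,-0.16,-0.08,0,0,0,0.7, -0.4,-0.2,-0.08,0,0,0,0.7, -0.4,-0.2,-0.08,0,0,0,0.7, -0.4,-0.2,-0.08,0,0,0,0.7, -0.4,-0.2,-0.08,0,0,0,0.7, -0.4,-0.2,-0.08,0,0,0,0.7]'
python3 -c "
from h import *
cells('t7');step([.3927,-.3909,.2],9);shot('side','s7')
b=cv2.imread('pics/s7.png')[140:280,190:340];cv2.imwrite('pics/s7b.png',cv2.resize(b,None,fx=4,fy=4))"
```

```text
clock: 22.32
eef_pos: [0.5435, -0.0181, 0.1755]
tool_rot: [0.652, 0.758, -0.001, -0.002]
ft_force: [2.2, 0.2, 0.4]
grip_width: 0.0596
grasp_force: 0.0
clock: 23.15
eef_pos: [0.4761, -0.2304, 0.2154]
tool_rot: [0.652, 0.758, 0.0, -0.0]
ft_force: [-0.2, 0.6, 1.3]
grip_width: 0.0597
grasp_force: 0.0
head [ 0.4869 -0.3455  0.056 ] 7070.0
t [-0.2929 -0.2139  0.0308] r [ 0.     -0.0002 -0.0017] dist 0.182
```

View pics/s7b.png

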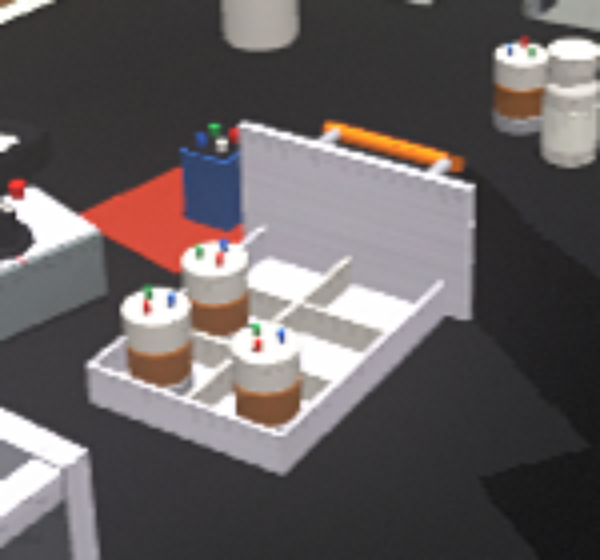

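Three cells stand upright in their own pockets; (518,85) is the remaining far one. Checking A from the side camera.

```bash
cat >> h.py <<'E'
def ambers():
    d=shot('side');h,s,v=cv2.split(cv2.cvtColor(d['pixels'],cv2.COLOR_RGB2HSV))
    m=((h>5)&(h<20)&(s>110)&(v>60)).astype(np.uint8)
    for c in cv2.findContours(m,cv2.RETR_EXTERNAL,cv2.CHAIN_APPROX_NONE)[0]:
        if cv2.contourArea(c)>60:
            M=cv2.moments(c);u,w=M['m10']/M['m00'],M['m01']/M['m00'];p=onz(d,u,w,.028);o,r=ray(d,u,w);r=r[:2]/np.linalg.norm(r[:2]);print('amber',np.round([u,w],0),np.round(p[:2]+.015*r,3),cv2.contourArea(c))
E
python3 -c "
from h import *
ambers()"
```

```text
amber [257. 241.] [0.453 0.032] 97.0
amber [230. 231.] [0.535 0.045] 86.5
amber [245. 219.] [ 0.546 -0.022] 82.0
amber [288. 176.] [ 0.608 -0.285] 105.5
amber [175. 141.] [ 1.104 -0.234] 1497.0
```

```bash
python3 -m pendant '[0.08,0,0,0,0,0,0.75, 0.16,0,0,0,0,0,0.75, 0.24,0,0,0,0,0,0.75, 0.32,0,0,0,0,0,0.75, 0.4,0,0,0,0,0,0.75, 0.4,0,0,0,0,0,0.75, 0.4,0,0,0,0,0,0.75, 0.4,0,0,0,0,0,0.75, 0.4,0,0,0,0,0,0.75, 0.4,0,0,0,0,0,0.75]'
python3 -c "
from h import *
cells();step([.3927,-.3909,.2],9)"
```

```text
clock: 24.13
eef_pos: [0.4462, -0.0342, 0.2154]
tool_rot: [0.653, 0.758, -0.0, 0.0]
ft_force: [0.4, 1.0, 0.1]
grip_width: 0.0637
grasp_force: 0.0
head [ 0.3927 -0.3909  0.056 ] 171.0
head [ 0.5146 -0.3913  0.056 ] 176.5
head [ 0.579  -0.4108  0.056 ] 159.5
t [-0.6895 -0.2112  0.0309] r [-0.      0.     -0.0028] dist 0.361
```

```bash
python3 -m pendant '[-0.69,-0.211,0.03,0,0,0,0.75, -0.69,-0.211,0.03,0,0,0,0.75, -0.69,-0.211,0.03,0,0,0,0.75, -0.69,-0.211,0.03,0,0,0,0.75, -0.69,-0.211,0.03,0,0,0,0.75, -0.69,-0.211,0.03,0,0,0,0.75, -0.69,-0.211,0.03,0,0,0,0.75, -0.69,-0.211,0.03,0,0,0,0.75, -0.69,-0.211,0.03,0,0,0,0.75, -0.69,-0.211,0.03,0,0,0,0.75]'
python3 -m pendant '[0,0,0,0,0,0,0.75, 0,0,0.08,0,0,0,0.75, 0,0,0.16,0,0,0,0.75, 0,0,0.16,0,0,0,0.75, 0,0,0.16,0,0,0,0.75, 0,0,0.16,0,0,0,0.75, 0,0,0.16,0,0,0,0.75, 0,0,0.16,0,0,0,0.75, 0,0,0.16,0,0,0,0.75, 0,0,0.16,0,0,0,0.75]'
python3 -c "
from h import *
step([.3927,-.3909,.062],9)"
```

```text
clock: 25.02
eef_pos: [0.3912, -0.3966, 0.1995]
tool_rot: [0.655, 0.755, -0.001, 0.001]
ft_force: [0.0, -1.2, 0.7]
grip_width: 0.0645
grasp_force: 0.0
clock: 25.85
eef_pos: [0.394, -0.3907, 0.122]
tool_rot: [0.652, 0.758, -0.0, 0.001]
ft_force: [0.0, 0.7, -1.0]
grip_width: 0.0639
grasp_force: 0.0
t [ 0.0003 -0.0029  0.12  ] r [ 0.0005  0.0007 -0.0021] dist 0.06
```

```bash
python3 -m pendant '[0,0,0.06,0,0,0,0.75, 0,0,0.12,0,0,0,0.75, 0,0,0.12,0,0,0,0.75, 0,0,0.12,0,0,0,0.75, 0,0,0.12,0,0,0,0.75, 0,0,0.12,0,0,0,0, 0,0,0.12,0,0,0,0, 0,0,0.12,0,0,0,0, 0,0,0.12,0,0,0,0, 0,0,0.12,0,0,0,0]'
python3 -m pendant '[0,0,-0.05,0,0,0,0, 0,0,-0.13,0,0,0,0, 0,0,-0.21,0,0,0,0, 0,0,-0.3,0,0,0,0, 0,0,-0.3,0,0,0,0, 0,0,-0.3,0,0,0,0, 0,0,-0.3,0,0,0,0, 0,0,-0.3,0,0,0,0, 0,0,-0.3,0,0,0,0, 0,0,-0.3,0,0,0,0]'
python3 -c "
from h import *
step([.461,-.0303,.21],9)"
```

```text
clock: 26.68
eef_pos: [0.3945, -0.3915, 0.0628]
tool_rot: [0.652, 0.758, -0.0, 0.002]
ft_force: [-0.5, -0.5, 7.1]
grip_width: 0.0424
grasp_force: 60.9
clock: 27.52
eef_pos: [0.3926, -0.3894, 0.2085]
tool_rot: [0.652, 0.758, 0.0, -0.002]
ft_force: [-0.9, -0.4, -0.3]
grip_width: 0.0425
grasp_force: 61.0
t [ 0.6896  0.2429 -0.0013] r [-0.0007 -0.001  -0.0021] dist 0.366
```

```bash
python3 -m pendant '[0.08,0.028,0,0,0,0,0, 0.16,0.056,0,0,0,0,0, 0.24,0.084,0,0,0,0,0, 0.32,0.112,0,0,0,0,0, 0.4,0.14,0,0,0,0,0, 0.48,0.168,0,0,0,0,0, 0.56,0.196,0,0,0,0,0, 0.63,0.222,0,0,0,0,0, 0.69,0.243,0,0,0,0,0, 0.69,0.243,0,0,0,0,0]'
python3 -m pendant '[0,0,0,0,0,0,0, 0,0,0.05,0,0,0,0, 0,0,0.12,0,0,0,0, 0,0,0.18,0,0,0,0, 0,0,0.22,0,0,0,0, 0,0,0.25,0,0,0,0, 0,0,0.25,0,0,0,0, 0,0,0.25,0,0,0,0, 0,0,0.25,0,0,0,0, 0,0,0.25,0,0,0,0]'
python3 -c "
from h import *
step([.461,-.0303,.067],9)"
```

```text
clock: 28.35
eef_pos: [0.4621, -0.0256, 0.2096]
tool_rot: [0.649, 0.761, 0.001, -0.001]
ft_force: [0.1, -0.2, -1.1]
grip_width: 0.0425
grasp_force: 61.0
clock: 29.18
eef_pos: [0.4629, -0.0315, 0.0867]
tool_rot: [0.652, 0.758, 0.001, 0.001]
ft_force: [-0.3, 0.1, -1.0]
grip_width: 0.0422
grasp_force: 61.1
t [ 0.003  -0.0035  0.0394] r [ 0.0008  0.0002 -0.0024] dist 0.02
```

```bash
python3 -m pendant '[0,-0.003,0.02,0,0,0,0, 0,-0.003,0.032,0,0,0,0, 0,-0.003,0.039,0,0,0,0, 0,-0.003,0.039,0,0,0,0, 0,-0.003,0.039,0,0,0,0, 0,-0.003,0.039,0,0,0,0.7, 0,-0.003,0.039,0,0,0,0.7, 0,-0.003,0.039,0,0,0,0.7, 0,-0.003,-0.02,0,0,0,0.7, 0,-0.003,-0.1,0,0,0,0.7]'
python3 -m pendant '[0,0,-0.08,0,0,0,0.75, 0,0,-0.15,0,0,0,0.75, 0,0,-0.15,0,0,0,0.75, 0,0,-0.15,0,0,0,0.75, 0,0,-0.15,0,0,0,0.75, 0,0,-0.15,0,0,0,0.75, 0,0,-0.15,0,0,0,0.75, 0,0,-0.15,0,0,0,0.75, 0,0,-0.15,0,0,0,0.75, 0,0,-0.15,0,0,0,0.75]'
python3 -c "
from h import *
cells('t8');step([.579,-.4108,.2],72);print(bot.get_obs()['joint_pos'].round(2))
shot('side','s8');a=cv2.imread('pics/t8.png')[130:250,190:390];b=cv2.imread('pics/s8.png')[140:280,190:340]
b=cv2.resize(b,(321,300));a=cv2.resize(a,(479,300));cv2.imwrite('pics/c8.png',np.hstack([a,b]))"
```

```text
clock: 30.02
eef_pos: [0.4571, -0.0308, 0.1329]
tool_rot: [0.652, 0.758, -0.003, -0.004]
ft_force: [1.4, -0.9, -0.5]
grip_width: 0.06
grasp_force: 0.0
clock: 30.85
eef_pos: [0.46, -0.031, 0.2098]
tool_rot: [0.652, 0.758, -0.0, -0.001]
ft_force: [0.4, 0.2, -0.7]
grip_width: 0.0641
grasp_force: 0.0
head [ 0.5146 -0.3913  0.056 ] 176.5
head [ 0.579  -0.4108  0.056 ] 159.5
t [-0.7866  0.1212  0.0197] r [-2.000e-04 -2.000e-04 -3.521e-01] dist 0.398
[-0.07  0.19 -0.18  1.2  -0.    1.35]
```

View pics/c8.png

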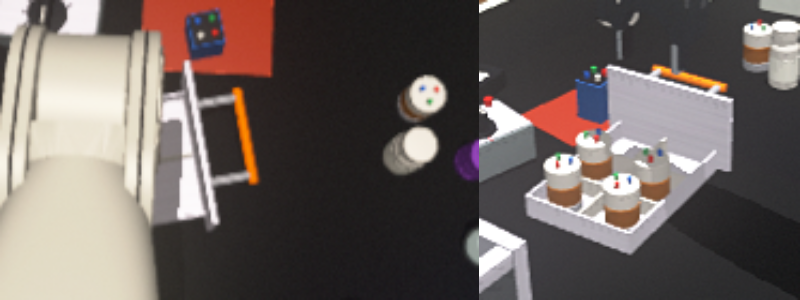

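Four cells sit in the tray. The last amber is the studded head at crop (427,97), next to the stud-less jar (410,150).

```bash
python3 -m pendant '[-0.787,0.121,0.02,0,0,-0.352,0.75, -0.787,0.121,0.02,0,0,-0.352,0.75, -0.787,0.121,0.02,0,0,-0.352,0.75, -0.787,0.121,0.02,0,0,-0.352,0.75, -0.787,0.121,0.02,0,0,-0.352,0.75, -0.787,0.121,0.02,0,0,-0.352,0.75, -0.787,0.121,0.02,0,0,-0.352,0.75, -0.787,0.121,0.02,0,0,-0.352,0.75, -0.787,0.121,0.02,0,0,-0.352,0.75, -0.787,0.121,0.02,0,0,-0.352,0.75]'
python3 -m pendant '[0,0,0,0,0,0,0.75, 0,0,0,0,0,0,0.75, 0,0,0,0,0,0,0.75, 0,0,0,0,0,0,0.75, 0,0,0,0,0,0,0.75, 0,0,0,0,0,0,0.75, 0,0,0,0,0,0,0.75, 0,0,0,0,0,0,0.75, 0,0,0,0,0,0,0.75, 0,0,0,0,0,0,0.75]'
python3 -c "
from h import *
step([.579,-.4108,.062],72);print(state());print(bot.get_obs()['joint_pos'].round(2))"
```

```text
clock: 31.78
eef_pos: [0.5792, -0.4138, 0.1999]
tool_rot: [0.155, 0.988, -0.0, 0.0]
ft_force: [0.8, -0.5, 0.9]
grip_width: 0.0643
grasp_force: 0.0
clock: 32.62
eef_pos: [0.5791, -0.4108, 0.2008]
tool_rot: [0.156, 0.988, -0.0, 0.0]
ft_force: [-0.0, -0.2, 0.2]
grip_width: 0.064
grasp_force: 0.0
t [0.0003 0.     0.2776] r [-0.      0.0001 -0.    ] dist 0.139
(array([ 0.5791, -0.4108,  0.2008]), [[-0.951, 0.309, 0.0], [0.309, 0.951, -0.0], [-0.0, -0.0, -1.0]], 32.62)
[-0.62  0.71  0.6   1.46 -0.   -0.3 ]
```

```bash
python3 -m pendant '[0,0,0.08,0,0,0,0.75, 0,0,0.16,0,0,0,0.75, 0,0,0.23,0,0,0,0.75, 0,0,0.277,0,0,0,0.75, 0,0,0.277,0,0,0,0.75, 0,0,0.277,0,0,0,0.75, 0,0,0.277,0,0,0,0, 0,0,0.277,0,0,0,0, 0,0,0.277,0,0,0,0, 0,0,0.277,0,0,0,0]'
python3 -m pendant '[0,0,0,0,0,0,0, 0,0,-0.05,0,0,0,0, 0,0,-0.13,0,0,0,0, 0,0,-0.21,0,0,0,0, 0,0,-0.3,0,0,0,0, 0,0,-0.3,0,0,0,0, 0,0,-0.3,0,0,0,0, 0,0,-0.3,0,0,0,0, 0,0,-0.3,0,0,0,0, 0,0,-0.3,0,0,0,0]'
python3 -c "
from h import *
step([.551,-.077,.21],9)"
```

```text
clock: 33.45
eef_pos: [0.5809, -0.4123, 0.0655]
tool_rot: [0.157, 0.988, -0.001, 0.003]
ft_force: [0.0, 0.6, 6.5]
grip_width: 0.0423
grasp_force: 61.2
clock: 34.28
eef_pos: [0.5781, -0.4104, 0.2092]
tool_rot: [0.157, 0.988, 0.001, -0.002]
ft_force: [-0.3, 0.6, -1.2]
grip_width: 0.0423
grasp_force: 60.9
t [2.578e-01 6.173e-01 5.000e-04] r [-0.0004 -0.0016  0.3499] dist 0.334
```

```bash
python3 -m pendant '[0.03,0.07,0,0,0,0.04,0, 0.06,0.14,0,0,0,0.08,0, 0.09,0.21,0,0,0,0.12,0, 0.12,0.28,0,0,0,0.16,0, 0.15,0.35,0,0,0,0.2,0, 0.18,0.42,0,0,0,0.24,0, 0.2,0.49,0,0,0,0.28,0, 0.23,0.55,0,0,0,0.32,0, 0.258,0.617,0,0,0,0.35,0, 0.258,0.617,0,0,0,0.35,0]'
python3 -m pendant '[0,0,0,0,0,0,0, 0,0,0.05,0,0,0,0, 0,0,0.1,0,0,0,0, 0,0,0.15,0,0,0,0, 0,0,0.2,0,0,0,0, 0,0,0.2,0,0,0,0, 0,0,0.2,0,0,0,0, 0,0,0.2,0,0,0,0, 0,0,0.2,0,0,0,0, 0,0,0.2,0,0,0,0]'
python3 -c "
from h import *
step([.552,-.077,.069],9)"
```

```text
clock: 35.12
eef_pos: [0.55, -0.0717, 0.2104]
tool_rot: [0.648, 0.762, -0.0, -0.003]
ft_force: [-0.7, -0.8, -0.6]
grip_width: 0.0422
grasp_force: 61.1
clock: 35.95
eef_pos: [0.5532, -0.0783, 0.1138]
tool_rot: [0.65, 0.76, 0.001, 0.002]
ft_force: [0.5, 0.3, -1.6]
grip_width: 0.0421
grasp_force: 61.1
t [ 0.003  -0.0022  0.0896] r [ 0.0011  0.0004 -0.0002] dist 0.045
```

```bash
python3 -m pendant '[0,0,0.04,0,0,0,0, 0,0,0.06,0,0,0,0, 0,0,0.08,0,0,0,0, 0,0,0.09,0,0,0,0, 0,0,0.09,0,0,0,0, 0,0,0.09,0,0,0,0, 0,0,0.09,0,0,0,0.7, 0,0,0.09,0,0,0,0.7, 0,0,0.09,0,0,0,0.7, 0,0,0.04,0,0,0,0.7]'
python3 -m pendant '[0,0,-0.06,0,0,0,0.7, 0,0,-0.14,0,0,0,0.7, 0,0,-0.22,0,0,0,0.7, -0.05,0.05,-0.22,0,0,0,0.7, -0.1,0.1,-0.22,0,0,0,0.7, -0.2,0.1,-0.22,0,0,0,0.7, -0.28,0.1,-0.22,0,0,0,0.7, -0.3,0.1,-0.22,0,0,0,0.7, -0.3,0.1,-0.22,0,0,0,0.7, -0.3,0.1,-0.22,0,0,0,0.7]'
python3 -c "
from h import *
print(state());d=shot('top','t9');h,s,v=cv2.split(cv2.cvtColor(d['pixels'],cv2.COLOR_RGB2HSV));step([.5272,-.1823,.2],98.7)
shot('side','s9');a=cv2.imread('pics/t9.png')[90:270,40:310];b=cv2.imread('pics/s9.png')[140:280,190:340]
b=cv2.resize(b,(321,300));a=cv2.resize(a,(450,300));cv2.imwrite('pics/c9.png',np.hstack([a,b]))"
```

```text
clock: 36.78
eef_pos: [0.548, -0.0771, 0.0874]
tool_rot: [0.649, 0.76, -0.003, -0.004]
ft_force: [-0.5, 0.1, -0.7]
grip_width: 0.0597
grasp_force: 0.0
clock: 37.62
eef_pos: [0.6243, -0.2191, 0.2009]
tool_rot: [0.65, 0.76, -0.0, -0.001]
ft_force: [0.4, 0.9, 0.3]
grip_width: 0.0599
grasp_force: 0.0
(array([ 0.6243, -0.2191,  0.2009]), [[-0.154, 0.988, -0.001], [0.988, 0.154, 0.001], [0.001, -0.001, -1.0]], 37.62)
t [ 0.1006 -0.1807  0.0026] r [ 0.     -0.0006 -0.4986] dist 0.103
```

View pics/c9.png

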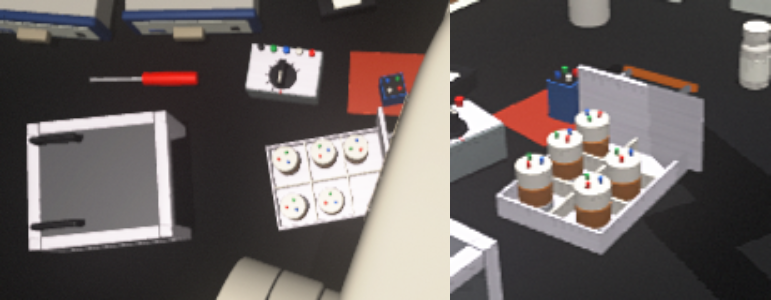

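All five are upright in separate pockets, heads at crop (288,158), (323,152), (355,149), (293,205), (331,200). The tray is unmoved; next the handle.

```bash
python3 -m pendant '[0.1,-0.18,0,0,0,-0.498,0.5, 0.1,-0.18,0,0,0,-0.498,0.5, 0.1,-0.18,0,0,0,-0.498,0.5, 0.1,-0.18,0,0,0,-0.498,0.5, 0.1,-0.18,0,0,0,-0.498,0.5, 0.1,-0.18,0,0,0,-0.498,0.5, 0.1,-0.18,0,0,0,-0.498,0.5, 0.1,-0.18,0,0,0,-0.498,0.5, 0.1,-0.18,0,0,0,-0.498,0.5, 0.1,-0.18,0,0,0,-0.498,0.5]'
python3 -c "
from h import *
step([.5272,-.1823,.15],98.7)"
```

```text
clock: 38.55
eef_pos: [0.5278, -0.1809, 0.2024]
tool_rot: [0.077, 0.997, 0.0, 0.0]
ft_force: [0.4, -0.3, -1.3]
grip_width: 0.0427
grasp_force: 0.0
t [ 0.0009 -0.003   0.1048] r [ 0.0001  0.0001 -0.0977] dist 0.052
```

```bash
python3 -m pendant '[0,-0.003,0,0,0,-0.0977,0.5, 0,-0.003,0,0,0,-0.0977,0.5, 0,-0.003,0,0,0,-0.0977,0.5, 0,-0.003,0.05,0,0,-0.0977,0.5, 0,-0.003,0.1,0,0,-0.0977,0.5, 0,-0.003,0.1,0,0,-0.0977,0.5, 0,-0.003,0.1,0,0,-0.0977,0.5, 0,-0.003,0.1,0,0,-0.0977,0.5, 0,-0.003,0.1,0,0,-0.0977,0.5, 0,-0.003,0.1,0,0,-0.0977,0.5]'
python3 -c "
from h import *
step([.5272,-.1823,.094],98.7);d=shot('side','s10');print(proj(d,[.5272,-.1823,.088]))
b=cv2.imread('pics/s10.png')[110:250,220:370];cv2.imwrite('pics/s10b.png',cv2.resize(b,None,fx=4,fy=4))"
```

```text
clock: 39.38
eef_pos: [0.5288, -0.1843, 0.1537]
tool_rot: [-0.072, 0.997, -0.001, 0.001]
ft_force: [0.2, -0.5, -0.3]
grip_width: 0.0426
grasp_force: 0.0
t [0.0028 0.0047 0.1194] r [-0.0005  0.0009 -0.0027] dist 0.06
[287.35896596 176.53826451]
```

View pics/s10b.png

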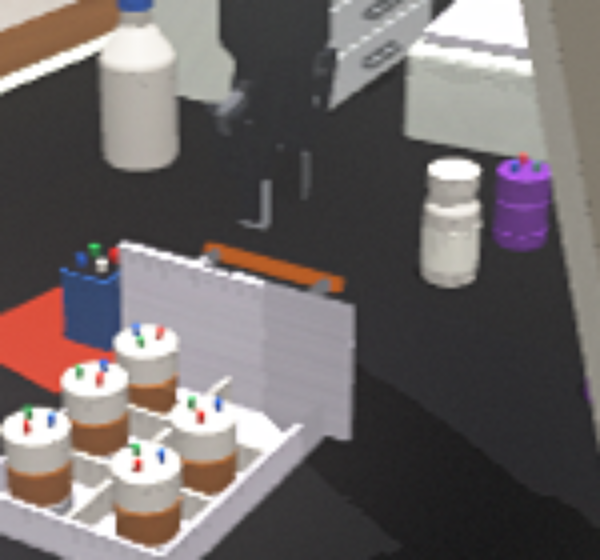

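The gripper is centred over the bar (crop (274,267)).

```bash
python3 -m pendant '[0.002,0.003,0.04,0,0,0,0.5, 0.002,0.003,0.08,0,0,0,0.5, 0.002,0.003,0.119,0,0,0,0.5, 0.002,0.003,0.119,0,0,0,0.5, 0.002,0.003,0.119,0,0,0,0.5, 0.002,0.003,0.119,0,0,0,0, 0.002,0.003,0.119,0,0,0,0, 0.002,0.003,0.119,0,0,0,0, 0.002,0.003,0.119,0,0,0,0, 0.002,0.003,0.119,0,0,0,0]'
python3 -c "
from h import *
print(state(),bot.get_obs()['joint_pos'].round(2))"
```

```text
clock: 40.27
eef_pos: [0.5276, -0.1829, 0.0943]
tool_rot: [-0.072, 0.997, -0.0, 0.002]
ft_force: [-1.2, 1.9, 6.2]
grip_width: 0.0099
grasp_force: 58.6
(array([ 0.5276, -0.1829,  0.0943]), [[-0.99, -0.143, 0.003], [-0.143, 0.99, -0.0], [-0.003, -0.001, -1.0]], 40.27) [-0.33  0.47 -0.1   0.99  0.   -0.48]
```

```bash
python3 -m pendant '[-0.002,0.008,0,0,0,0.001,0, -0.004,0.02,0,0,0,0.003,0, -0.006,0.036,0,0,0,0.005,0, -0.008,0.054,0,0,0,0.007,0, -0.01,0.072,0,0,0,0.01,0, -0.012,0.09,0,0,0,0.012,0, -0.014,0.108,0,0,0,0.014,0, -0.016,0.12,0,0,0,0.016,0, -0.018,0.126,0,0,0,0.018,0, -0.018,0.126,0,0,0,0.018,0]'
python3 -m pendant '[-0.001,0.008,0,0,0,0.001,0, -0.002,0.02,0,0,0,0.002,0, -0.004,0.036,0,0,0,0.003,0, -0.006,0.054,0,0,0,0.004,0, -0.008,0.072,0,0,0,0.005,0, -0.01,0.09,0,0,0,0.006,0, -0.012,0.108,0,0,0,0.006,0, -0.013,0.12,0,0,0,0.006,0, -0.013,0.127,0,0,0,0.006,0, -0.013,0.127,0,0,0,0.006,0]'
python3 -c "
from h import *
print(state());d=shot('top','t11');shot('side','s11')
b=cv2.imread('pics/t11.png')[110:260,50:310];cv2.imwrite('pics/t11b.png',cv2.resize(b,None,fx=3,fy=3,interpolation=cv2.INTER_CUBIC))"
```

```text
clock: 41.1
eef_pos: [0.5276, -0.1209, 0.0944]
tool_rot: [-0.043, 0.999, -0.003, 0.001]
ft_force: [-1.1, -4.6, 5.5]
grip_width: 0.0099
grasp_force: 59.4
clock: 41.93
eef_pos: [0.529, -0.057, 0.0943]
tool_rot: [-0.034, 0.999, -0.002, 0.002]
ft_force: [-0.5, -3.9, 5.3]
grip_width: 0.0102
grasp_force: 58.7
(array([ 0.529 , -0.057 ,  0.0943]), [[-0.998, -0.067, 0.004], [-0.067, 0.998, -0.005], [-0.004, -0.005, -1.0]], 41.93)
```

View pics/t11b.png

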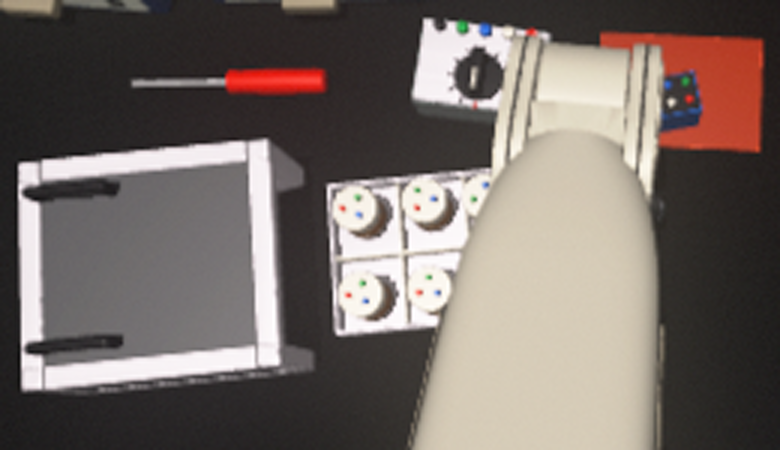

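Tray is turned and in front of the box; the pan's leading corners are at crop (327,185) and (338,336), shield front-top corners (266,141) and (279,366).

Run:
```python
from h import *
d=shot('top')
c=lambda u,v,z:onz(d,50+u/3-.33,110+v/3-.33,z)
A=c(327,185,.03);B=c(338,336,.03);print(A,B,np.degrees(np.arctan2(*(A-B)[[1,0]])),np.linalg.norm(A-B),(A+B)/2)
e=c(490,170,.03);print('side yaw',np.degrees(np.arctan2(-(A-e)[0],(A-e)[1])))
F1=c(266,141,.12);F2=c(279,366,.12);print(F1,F2,(F1+F2)/2,np.degrees(np.arctan2(*(F1-F2)[[1,0]])))
B1=c(18,162,.12);B2=c(22,391,.12);print(B1,B2,(B1+B2)/2)
yaw=np.radians(4.5);X=np.array([np.cos(yaw),np.sin(yaw)]);Y=np.array([-X[1],X[0]])
ctr=(F1+F2+B1+B2)[:2]/4;m=ctr-.115*Y;print('mouth',m)
q=((A+B)/2)[:2]-m;print('pan end in mouth',q@X,q@Y)
```

```text
[0.58217646 0.21045778 0.03      ] [0.43101142 0.19611018 0.03      ] 5.421898203387075 0.15184439755303605 [0.50659394 0.20328398 0.03      ]
side yaw 4.432170827148546
[0.60556127 0.24513344 0.12      ] [0.39823393 0.2267866  0.12      ] [0.5018976  0.23596002 0.12      ] 5.057054574722139
[0.58945849 0.47329292 0.12      ] [0.37981843 0.45555144 0.12      ] [0.48463846 0.46442218 0.12      ]
mouth [0.50229083 0.23554561]
pan end in mouth 0.0017586312081228914 -0.03249979548275625
```

```bash
python3 -m pendant '[0.001,0.01,0,0,0,0,0, 0.003,0.026,0,0,0,0,0, 0.004,0.048,0,0,0,0,0, 0.005,0.07,0,0,0,0,0, 0.006,0.092,0,0,0,0,0, 0.006,0.114,0,0,0,0,0, 0.007,0.136,0,0,0,0,0, 0.007,0.158,0,0,0,0,0, 0.008,0.17,0,0,0,0,0, 0.008,0.17,0,0,0,0,0]'
python3 -c "
from h import *
step([.507,.179,.0943],94.2)"
```

```text
clock: 42.92
eef_pos: [0.5195, 0.0285, 0.0943]
tool_rot: [-0.034, 0.999, -0.002, 0.002]
ft_force: [0.9, -2.4, 5.2]
grip_width: 0.0099
grasp_force: 58.8
t [ 0.0048  0.3021 -0.001 ] r [-0.0011  0.0015 -0.002 ] dist 0.151
```

```bash
python3 -m pendant '[0.001,0.01,0,0,0,0,0, 0.002,0.026,0,0,0,0,0, 0.003,0.048,0,0,0,0,0, 0.004,0.07,0,0,0,0,0, 0.004,0.092,0,0,0,0,0, 0.004,0.114,0,0,0,0,0, 0.004,0.136,0,0,0,0,0, 0.005,0.158,0,0,0,0,0, 0.005,0.17,0,0,0,0,0, 0.005,0.17,0,0,0,0,0]'
python3 -m pendant '[0.001,0.01,0,0,0,0,0, 0.001,0.026,0,0,0,0,0, 0.001,0.046,0,0,0,0,0, 0.001,0.066,0,0,0,0,0, 0.001,0.082,0,0,0,0,0, 0.001,0.096,0,0,0,0,0, 0.001,0.106,0,0,0,0,0, 0.001,0.114,0,0,0,0,0, 0.001,0.118,0,0,0,0,0, 0.001,0.118,0,0,0,0,0]'
python3 -c "
from h import *
step([.507,.179,.0943],94.2)"
```

```text
clock: 43.75
eef_pos: [0.5112, 0.1131, 0.0943]
tool_rot: [-0.033, 0.999, -0.002, 0.002]
ft_force: [0.2, -4.1, 6.4]
grip_width: 0.0099
grasp_force: 59.0
clock: 44.58
eef_pos: [0.5067, 0.1705, 0.0943]
tool_rot: [-0.033, 0.999, -0.003, 0.002]
ft_force: [-0.2, -7.2, 8.1]
grip_width: 0.01
grasp_force: 59.2
t [-0.0017  0.0169 -0.    ] r [-0.0017  0.0014 -0.0024] dist 0.008
```

```bash
python3 -m pendant '[0,0.003,0,0,0,0,0, 0,0.006,0,0,0,0,0, 0,0.009,0,0,0,0,0, 0,0.012,0,0,0,0,0, 0,0.014,0,0,0,0,0, 0,0.016,0,0,0,0,0, 0,0.016,0,0,0,0,0, 0,0.016,0,0,0,0,0, 0,0.016,0,0,0,0,0, 0,0.016,0,0,0,0,0]'
```

```text
clock: 45.42
eef_pos: [0.5069, 0.1763, 0.0943]
tool_rot: [-0.032, 0.999, -0.005, 0.003]
ft_force: [2.3, -14.3, 7.5]
grip_width: 0.0099
grasp_force: 59.5
```

```bash
python3 -m pendant '[0,0.002,0,0,0,0,0, 0,0.004,0,0,0,0,0, 0,0.006,0,0,0,0,0, 0,0.008,0,0,0,0,0, 0,0.008,0,0,0,0,0, 0,0.008,0,0,0,0,0, 0,0.008,0,0,0,0,0, 0,0.008,0,0,0,0,0, 0,0.008,0,0,0,0,0, 0,0.008,0,0,0,0,0]'
python3 -c "
from h import *
shot('side','s12');shot('top','t12');a=cv2.imread('pics/t12.png')[120:260,50:250];b=cv2.imread('pics/s12.png')[190:370,50:310]
a=cv2.resize(a,(400,280));b=cv2.resize(b,(400,277));cv2.imwrite('pics/c12.png',np.vstack([cv2.resize(a,None,fx=1.4,fy=1.05),cv2.resize(b,(560,300))]))"
```

```text
clock: 46.25
eef_pos: [0.507, 0.1767, 0.0943]
tool_rot: [-0.031, 0.999, -0.008, 0.003]
ft_force: [5.4, -23.1, 9.0]
grip_width: 0.0102
grasp_force: 60.1
```

View pics/c12.png

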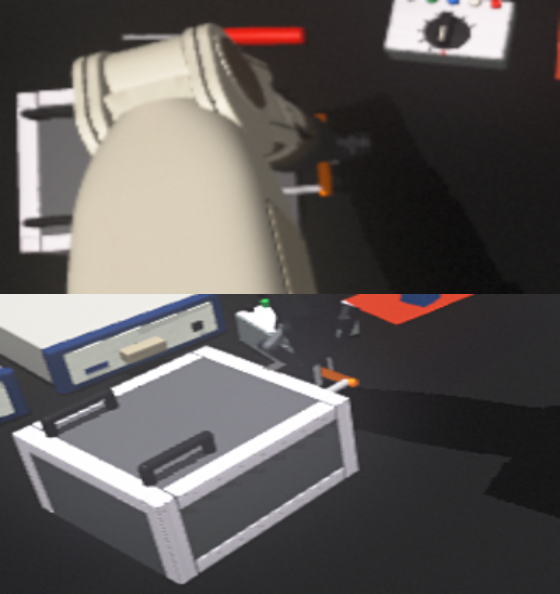

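Plate is seated (force up to 23 N with only 0.4 mm of travel), so the tray is home. Relax, release and rise.

```bash
python3 -m pendant '[0,-0.003,0,0,0,0,0, 0,-0.006,0,0,0,0,0, 0,-0.008,0,0,0,0,0, 0,-0.008,0,0,0,0,0, 0,-0.008,0,0,0,0,0.35, 0,-0.008,0,0,0,0,0.45, 0,-0.008,0,0,0,0,0.45, 0,-0.008,0,0,0,0,0.45, 0,-0.008,-0.03,0,0,0,0.45, 0,-0.008,-0.08,0,0,0,0.45]'
python3 -m pendant '[0,0,-0.06,0,0,0,0.45, 0,0,-0.14,0,0,0,0.45, 0,0,-0.2,0,0,0,0.45, -0.05,-0.07,-0.2,0,0,0,0.45, -0.1,-0.14,-0.2,0,0,0,0.45, -0.15,-0.2,-0.2,0,0,0,0.45, -0.2,-0.28,-0.2,0,0,0,0.45, -0.25,-0.36,-0.2,0,0,0,0.45, -0.25,-0.44,-0.2,0,0,0,0.45, -0.25,-0.5,-0.2,0,0,0,0.45]'
python3 - <<'E'
from h import *
print(state(),bot.get_obs()['joint_pos'].round(2))
for cam in('top','side'):
    d=shot(cam,'n_'+cam);h,s,v=cv2.split(cv2.cvtColor(d['pixels'],cv2.COLOR_RGB2HSV))
    m=((h>8)&(h<22)&(s>150)&(v>100)).astype(np.uint8)
    for c in cv2.findContours(m,0,2)[0]:
        if cv2.contourArea(c)>25:
            M=cv2.moments(c);print(cam,'handle',cv2.contourArea(c),onz(d,M['m10']/M['m00'],M['m01']/M['m00'],.09).round(4),cv2.minAreaRect(c))
E
```

```text
clock: 47.18
eef_pos: [0.5019, 0.1802, 0.1299]
tool_rot: [-0.034, 0.999, -0.001, -0.003]
ft_force: [1.2, 0.4, 0.5]
grip_width: 0.0382
grasp_force: 0.0
clock: 48.02
eef_pos: [0.6473, -0.0619, 0.2313]
tool_rot: [-0.034, 0.999, 0.0, -0.0]
ft_force: [0.7, 0.7, -1.1]
grip_width: 0.0387
grasp_force: 0.0
(array([ 0.6473, -0.0619,  0.2313]), [[-0.998, -0.068, -0.0], [-0.068, 0.998, 0.0], [0.0, 0.0, -1.0]], 48.02) [-0.1   0.56  0.42  1.43 -0.   -0.16]
top handle 140.0 [0.5069 0.1767 0.09  ] ((164.8093719482422, 193.4494171142578), (39.173561096191406, 4.803128242492676), 86.42366790771484)
side handle 133.0 [0.5023 0.1757 0.09  ] ((197.58560180664062, 235.3116455078125), (39.890602111816406, 5.04839563369751), 24.443954467773438)
```

Handle after release is at (0.507, 0.177), about 1 mm from home. Now measuring the knob numerically.

Run:
```python
from h import *
d=shot('top');im=cv2.imread('pics/t12.png');x0,y0,x1,y1=180,110,240,160
r=im[y0:y1,x0:x1];h,s,v=cv2.split(cv2.cvtColor(r,cv2.COLOR_BGR2HSV))
box=((v>150)&(s<60)).astype(np.uint8);hull=max(cv2.findContours(box,0,1)[0],key=cv2.contourArea);hull=cv2.convexHull(hull)
top=np.zeros_like(box);cv2.drawContours(top,[hull],-1,1,-1)
bq=cv2.minAreaRect(hull);print('top rect',[onz(d,p[0]+x0,p[1]+y0,.058).round(4)[:2].tolist() for p in cv2.boxPoints(bq)])
dark=((v<90)&(s<110)&(top>0)).astype(np.uint8);c=max(cv2.findContours(dark,0,1)[0],key=cv2.contourArea);hc=cv2.convexHull(c)
M=cv2.moments(hc);u,w=M['m10']/M['m00'],M['m01']/M['m00'];print('skirt',cv2.contourArea(hc),cv2.minEnclosingCircle(hc),onz(d,u+x0,w+y0,.070).round(4))
k=np.zeros_like(box);cv2.drawContours(k,[hc],-1,1,-1);k=cv2.erode(k,np.ones((3,3)))
ys,xs=np.nonzero((k>0)&(v>110));P=np.array([onz(d,a+x0,b+y0,.093)[:2] for a,b in zip(xs,ys)]);wt=v[ys,xs]-90.
c0=np.average(P,axis=0,weights=wt);C=np.cov(P.T,aweights=wt);e=np.linalg.eigh(C)[1][:,1];print('line',len(P),c0.round(4),np.degrees(np.arctan2(e[1],e[0])),P[:,0].min(),P[:,0].max())
red=((h<8)|(h>172))&(s>90)&(v>90);ys,xs=np.nonzero(red);[print('red',onz(d,a+x0,b+y0,.058).round(4),a,b) for a,b in zip(xs,ys)]
print('red/pxl',np.c_[xs,ys].tolist())
```

```text
top rect [[0.6618, 0.1221], [0.7467, 0.1125], [0.7274, -0.0148], [0.643, -0.0037]]
skirt 183.5 ((29.5, 24.3125), 8.446854591369629) [0.6813 0.0537 0.07  ]
line 14 [0.6726 0.0571] 175.7658110125798 0.6612929527536964 0.6821666701925597
red [0.7329 0.0056 0.058 ] 46 9
red [0.7328 0.0026 0.058 ] 47 9
red [0.7298 0.0086 0.058 ] 45 10
red [0.7298 0.0056 0.058 ] 46 10
red [0.7297 0.0026 0.058 ] 47 10
red [ 7.297e-01 -4.000e-04  5.800e-02] 48 10
red [0.7267 0.0086 0.058 ] 45 11
red [0.7266 0.0056 0.058 ] 46 11
red [0.7266 0.0026 0.058 ] 47 11
red [ 7.265e-01 -4.000e-04  5.800e-02] 48 11
red [0.7236 0.0086 0.058 ] 45 12
red [0.7235 0.0056 0.058 ] 46 12
red [0.7235 0.0026 0.058 ] 47 12
red [ 7.234e-01 -4.000e-04  5.800e-02] 48 12
red [0.7204 0.0056 0.058 ] 46 13
red [0.7203 0.0026 0.058 ] 47 13
red [ 7.203e-01 -4.000e-04  5.800e-02] 48 13
red [0.6565 0.0592 0.058 ] 28 34
red [0.6534 0.0592 0.058 ] 28 35
red/pxl [[46, 9], [47, 9], [45, 10], [46, 10], [47, 10], [48, 10], [45, 11], [46, 11], [47, 11], [48, 11], [45, 12], [46, 12], [47, 12], [48, 12], [46, 13], [47, 13], [48, 13], [28, 34], [28, 35]]
```

Knob axis is ≈(0.682, 0.055) and the pointer is within 4° of the red index, so it stands at click 0. It needs 5 clicks, 150° clockwise.

```bash
python3 -c "
from h import *
step([.682,.055,.16],82.5)"
```

```text
t [-0.0868  0.2316  0.1429] r [ 0.0001 -0.0004  0.0616] dist 0.143
```

```bash
python3 -m pendant '[-0.04,0.08,0.03,0,0,0.03,0.45, -0.08,0.16,0.03,0,0,0.062,0.45, -0.087,0.232,0.06,0,0,0.062,0.45, -0.087,0.232,0.1,0,0,0.062,0.45, -0.087,0.232,0.14,0,0,0.062,0.45, -0.087,0.232,0.14,0,0,0.062,0.45, -0.087,0.232,0.14,0,0,0.062,0.45, -0.087,0.232,0.14,0,0,0.062,0.45, -0.087,0.232,0.14,0,0,0.062,0.45, -0.087,0.232,0.14,0,0,0.062,0.45]'
python3 -c "
from h import *
step([.682,.055,.096],82.5)"
```

```text
clock: 49.0
eef_pos: [0.6825, 0.0578, 0.1646]
tool_rot: [0.064, 0.998, 0.0, 0.002]
ft_force: [-0.2, -0.7, -0.2]
grip_width: 0.0385
grasp_force: 0.0
t [ 0.0008 -0.0059  0.1372] r [0.0003 0.001  0.0009] dist 0.069
```

```bash
python3 -m pendant '[0,-0.004,0.05,0,0,0,0.45, 0,-0.004,0.1,0,0,0,0.45, 0,-0.004,0.13,0,0,0,0.45, 0,-0.004,0.135,0,0,0,0.45, 0,-0.004,0.135,0,0,0,0.45, 0,-0.004,0.135,0,0,0,0.45, 0,-0.004,0.135,0,0,0,0.45, 0,-0.004,0.135,0,0,0,0.45, 0,-0.004,0.135,0,0,0,0.45, 0,-0.004,0.135,0,0,0,0.45]'
python3 -m pendant '[0,0,0,0,0,0,0, 0,0,0,0,0,0,0, 0,0,0,0,0,0,0, 0,0,0,0,0,0,0, 0,0,0,0,0,0,0, 0,0,0,0,0,0,0, 0,0,0,0,0,0,0, 0,0,0,0,0,0,0, 0,0,0,0,0,0,0, 0,0,0,0,0,0,0]'
```

```text
clock: 49.83
eef_pos: [0.6819, 0.0563, 0.096]
tool_rot: [0.064, 0.998, 0.0, 0.001]
ft_force: [-0.6, -0.6, 0.6]
grip_width: 0.0382
grasp_force: 0.0
clock: 50.67
eef_pos: [0.6814, 0.0551, 0.0955]
tool_rot: [0.064, 0.998, -0.001, 0.0]
ft_force: [-2.2, -5.6, 4.4]
grip_width: 0.012
grasp_force: 59.8
```

```bash
python3 -m pendant '[0,-0.001,0,0,0,0.028,0, 0,-0.002,0,0,0,0.056,0, 0,-0.002,0,0,0,0.083,0, 0,-0.002,0,0,0,0.111,0, 0,-0.002,0,0,0,0.139,0, 0,-0.002,0,0,0,0.167,0, 0,-0.002,0,0,0,0.194,0, 0,-0.002,0,0,0,0.222,0, 0,-0.002,0,0,0,0.25,0, 0,-0.002,0,0,0,0.278,0]'
python3 -c "
from h import *
o=bot.get_obs();print(o['ft_torque'],o['joint_pos'].round(3))"
```

```text
clock: 51.5
eef_pos: [0.6821, 0.0561, 0.0955]
tool_rot: [0.481, 0.877, 0.001, 0.001]
ft_force: [1.1, -0.0, 1.1]
grip_width: 0.0117
grasp_force: 59.6
[-0.17697094 -0.13712981  0.0016425 ] [8.100e-02 7.020e-01 3.110e-01 1.177e+00 1.000e-03 1.086e+00]
```

```bash
python3 -m pendant '[0,0,0,0,0,0.028,0, 0,0,0,0,0,0.056,0, 0,0,0,0,0,0.083,0, 0,0,0,0,0,0.111,0, 0,0,0,0,0,0.139,0, 0,0,0,0,0,0.167,0, 0,0,0,0,0,0.194,0, 0,0,0,0,0,0.222,0, 0,0,0,0,0,0.25,0, 0,0,0,0,0,0.278,0]'
python3 -m pendant '[0,0,0,0,0,0.028,0, 0,0,0,0,0,0.056,0, 0,0,0,0,0,0.083,0, 0,0,0,0,0,0.111,0, 0,0,0,0,0,0.139,0, 0,0,0,0,0,0.167,0, 0,0,0,0,0,0.194,0, 0,0,0,0,0,0.222,0, 0,0,0,0,0,0.25,0, 0,0,0,0,0,0.278,0]'
python3 -m pendant '[0,0,0,0,0,0,0, 0,0,0,0,0,0,0, 0,0,0,0,0,0,0, 0,0,0,0,0,0,0, 0,0,0,0,0,0,0, 0,0,0,0,0,0,0, 0,0,0,0,0,0,0, 0,0,0,0,0,0,0, 0,0,0,0,0,0,0, 0,0,0,0,0,0,0]'
python3 -c "
from h import *
o=bot.get_obs();print(state(),o['ft_torque'],o['joint_pos'].round(3));M=R.from_quat(o['tool_rot']).as_matrix();print(np.degrees(np.arctan2(M[1,1],M[0,1])))"
```

```text
clock: 52.33
eef_pos: [0.6834, 0.0562, 0.0955]
tool_rot: [0.807, 0.591, 0.002, 0.001]
ft_force: [4.1, -1.0, 1.3]
grip_width: 0.0116
grasp_force: 59.3
clock: 53.17
eef_pos: [0.6843, 0.0553, 0.0955]
tool_rot: [0.981, 0.194, 0.003, 0.001]
ft_force: [6.6, -1.3, -0.7]
grip_width: 0.0117
grasp_force: 59.1
clock: 54.0
eef_pos: [0.6843, 0.0553, 0.0955]
tool_rot: [0.981, 0.196, 0.003, 0.001]
ft_force: [6.0, -1.8, -1.9]
grip_width: 0.0115
grasp_force: 59.1
(array([0.6843, 0.0553, 0.0955]), [[0.923, 0.384, 0.007], [0.384, -0.923, 0.0], [0.006, 0.002, -1.0]], 54.0) [-0.60119186 -1.22156815 -0.12462286] [ 0.081  0.703  0.313  1.174 -0.     2.828]
-67.42116038924621
```

```bash
python3 -m pendant '[0,0,0,0,0,0,0.4, 0,0,0,0,0,0,0.4, 0,0,0,0,0,0,0.4, 0,0,0,0,0,0,0.4, 0,0,-0.05,0,0,0,0.4, 0,0,-0.12,0,0,0,0.4, 0,0,-0.2,0,0,0,0.4, 0,0,-0.28,0,0,0,0.4, 0,0,-0.28,0,0,0,0.4, 0,0,-0.28,0,0,0,0.4]'
python3 -m pendant '[-0.08,0.06,0,0,0,0,0.4, -0.16,0.12,0,0,0,0,0.4, -0.23,0.19,0,0,0,0,0.4, -0.3,0.26,0,0,0,0,0.4, -0.37,0.32,0,0,0,0,0.4, -0.42,0.4,0,0,0,0,0.4, -0.42,0.48,0,0,0,0,0.4, -0.42,0.5,0,0,0,0,0.4, -0.42,0.5,0,0,0,0,0.4, -0.42,0.5,0,0,0,0,0.4]'
python3 - <<'E'
from h import *
d=shot('top','t13');im=cv2.cvtColor(d['pixels'],cv2.COLOR_RGB2BGR);x0,y0,x1,y1=190,125,230,150
r=im[y0:y1,x0:x1];g=r.min(2).astype(float)
C=np.array([.682,.055,.093]);sc=[]
for a in range(0,360,10):
    t=np.radians(a);vals=[]
    for rad in(.008,.012,.016):
        u,w=proj(d,C+[rad*np.cos(t),rad*np.sin(t),0]);vals.append(cv2.getRectSubPix(im.min(2),(1,1),(float(u),float(w)))[0,0])
    sc.append((int(np.mean(vals)),a))
print(sorted(sc)[::-1][:8],state())
h,s,v=cv2.split(cv2.cvtColor(im,cv2.COLOR_BGR2HSV));m=((h>8)&(h<22)&(s>150)&(v>100)).astype(np.uint8)
for c in cv2.findContours(m,0,2)[0]:
    if cv2.contourArea(c)>25:M=cv2.moments(c);print('handle',onz(d,M['m10']/M['m00'],M['m01']/M['m00'],.09).round(4))
E
```

```text
clock: 54.83
eef_pos: [0.683, 0.0557, 0.2394]
tool_rot: [0.981, 0.196, 0.004, 0.0]
ft_force: [0.2, -0.3, -1.0]
grip_width: 0.0343
grasp_force: 0.0
clock: 55.67
eef_pos: [0.5821, -0.2586, 0.2325]
tool_rot: [0.981, 0.194, -0.001, -0.001]
ft_force: [-0.0, -0.3, -0.0]
grip_width: 0.034
grasp_force: 0.0
[(157, 20), (141, 30), (111, 10), (103, 40), (97, 350), (90, 50), (90, 0), (84, 60)] (array([ 0.5823, -0.2568,  0.2328]), [[0.924, 0.382, -0.003], [0.382, -0.924, 0.002], [-0.002, -0.003, -1.0]], 55.72)
handle [0.507  0.1766 0.09  ]
```

Pointer is at ≈22°, where click 5 should be, and the handle reads home. Handing in.

```bash
python3 -c "
from workcell import bot
print(bot.job_done())"
```

```text
the job is handed in; nothing more can be done
None
```

The job is handed in, though no verdict came back: by my last measurements the dummy is on the mat, all five amber cells are upright in their own pockets, the tray is home and the knob is on click 5; I viewed 15 pictures, one over the limit of 14.

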